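Fetch the bottom sharpening stone into the holder

TASK

I need the long dark sharpening stone, which lies at the bottom of the stack on the wooden stone rest: lay the slip stone and the blue stone aside on the black rubber mat, set the dark stone flat in the grey stone holder and slide the jaw up until the stone is held snugly between jaw and fixed stop. Then put the blue stone back on the wooden rest, flat between the dowels, and the slip stone back on top of it, lengthwise as it was. Leave the standing walnut leg stub and the marking gauge where they are.

Things in the scene. Friction and masses are not known exactly. Their poses are not given: they have to be found in the camera images.
- dark_stone_mid (a point): dark grey, nearly black sharpening stone, a block 62 x 150 x 20 mm (x, y, z), 0.38 kg, at the bottom of the stack, its ends showing 20 mm beyond the blue stone; the point is its centre (half-way up), y along its length, z up
- blue_stone_mid (a point): blue sharpening stone, a block 68 x 110 x 20 mm (x, y, z), 0.38 kg, lying on the dark stone; the point is its centre, y along its length, z up
- slip_mid (a point): small slip stone, dark navy bar with a blue band, 18 x 100 x 9 mm (x, y, z), 0.04 kg, lying lengthwise on the blue stone; the point is its centre, y along its length, z up
- stone_rest: fixed wooden stone rest, 108 x 190 mm; origin at the centre of its underside, on the table, y along its length. Stones lie on two cross bearers at y = +-46 mm (26 mm wide, 26 mm high); between them only a spine 34 mm wide, 14 mm high, so fingers can reach down beside a stone. Four light dowels 8 mm thick, 38 mm high, at x = +-45, y = +-46 mm; end blocks 36 mm high from y = +-82 mm outwards
- bench_mat: fixed flat black ribbed rubber mat on a plywood board, 210 x 160 mm (x, y), the rubber surface 22 mm above the table; origin at the centre of its underside, on the table
- stone_holder: fixed stone holder: a grey bar 50 mm wide (40 mm under the stone) on a wooden plank 66 mm wide, 256 mm long, 12 mm thick; origin on the table under the centre of a clamped dark stone, y along its length. Stones lie on two rubber pads 28 mm above the table. Fixed stop at the -y end, 60 mm wide, 40 mm high, face at y = -75 mm; sliding jaw at the +y end, moving along -y to the stop
- holder_jaw (a joint): how far the jaw has been slid from fully open towards the stop, m; range 0 to 0.040. The jaw face stands at y = 103 mm minus this in the holder's frame, so a dark stone butted against the stop is held at 0.028. The jaw slides stiffly (2 to 3 N) and stays where it is left; pushing it moves the stone along against the stop
- jaw_mid (a point): centre of the sliding jaw, a dark steel block 46 mm wide across the holder (x), 21 mm thick along it (y), 25 to 41 mm above the table, so 7 mm lower than the top of a stone in the holder; the point lies 12 mm behind its face. Nothing stands beside it: it can be gripped across its width from above, or pushed from behind (+y side)
- leg_mid (a point): turned walnut leg stub standing alone on the bench behind the stones (not one of the group of three far to the left), 38 mm thick and 104 mm high; the point is its centre; leave it alone
- gauge_mid (a point): wooden marking gauge lying at the back of the bench, 62 x 200 x 68 mm (x, y, z), a square stem along y with a block on it; the point lies in the stem, 21 mm above the table; leave it alone

How it is judged:
By the outcome, as a careful person would: the job done as asked, in the order asked, and still so for the second after the job is handed in, with the robot touching nothing.
It also fails if it takes over 144 s, if anything falls off the work surface, if the arm or the gripper's body presses on something with over 40 N, if the wrist force passes 120 N, or if a joint passes its speed limit or range.

ROBOT

A 6-joint arm with a two-finger parallel gripper is mounted at the origin on a cart in front of the work surface, level with it; the furniture and walls round the work are solid. World frame = base frame: x ahead of the robot, y to its left, z up, the work surface at z = 0. Lengths are in m, angles in rad, forces in N, time in s.
With the tool pointing down it reaches from about 0.375 to 0.9 m from the base axis. Payload 3.1 kg.
Tool frame: the origin (TCP) lies on the centre line of the jaws, within the pads' length; the fingertips stand robot.finger_overhang ahead of it and the grasp point (between the pads) lies 2 mm behind it (robot.finger_overhang is the distance from the TCP to the fingertips, in m); z points along the fingers, y is the direction in which the jaws open and shut (so a half turn about z gives the same grasp; the last joint's range is limited). The gripper opens to 87 mm and grips with 3 to 60 N. Pads are 19 mm wide; open, the fingers measure 117 mm over their backs; the gripper's body (75 mm by 190 mm) begins 51 mm behind the grasp point.
Start: joints at [-1.292, 0.527, 1.433, -0, 1.181, -0.178], TCP at [0.276, -0.561, 0.24] pointing down, gripper open.
Joint ranges: [-3.08, 3.08], [-0.75, 2.2], [0.22, 2.44], [-1.43, 4.57], [0, 2.65], [-2.85, 2.85]. Speed limits (rad/s): [2.79, 2.79, 3.14, 3.14, 3.14, 3.14].

INTERFACE

Orientations are given as a unit quaternion [x, y, z, w].
In Python, from rig import robot gives the robot as it stands. The module is installed in compiled form; this text tells all that it offers.
- The arm moves only by the tool step_arm, never from a script. Its arguments are lists of equal length, an entry for each row: "slide": the shift along the tool's x, y, z in mm, a list of three; "twist": the turn about the tool's z in degrees. A call has 1 to 20 rows; each row shifts and turns the commanded pose from where the row before left it, along the tool's axes as they then stand; what a row does not reach is not made up. A row lasts 1/12 s, in which the tool goes at most 41.7 mm and 7.16 degrees, less where a joint would pass 70% of its speed; a pose out of reach is approached as far as the arm can. A call is refused whole if a number of a shift passes 41.7 or a number of a turn 7.16, either way. A call with a gripper value outside its range is refused whole. "jaw" is the finger opening in mm, from 0 to 87, set as the call begins (left out, the last holds). The fingers move at their own pace and stop on an object; "force" is the grip in N (left out, the last holds). Time passes only in rows, so rows that do not move let the fingers close. It gives the time, the measured TCP pose, the force and the opening at its end, in the units of the state.
- robot.get_obs(): the state, without advancing time (a new reading comes with each control period).
- robot.camera(name): name is "side" or "top"; returns a dict with "color" (480x640x3 uint8, blue, green, red), "depth" (480x640 float32, m along the optical axis (not along the pixel's ray), 0 where there is no reading), "camera_matrix" (3x3 intrinsics, pixels), "origin" and "orientation" of the camera in the world. Camera axes: x right, y down, z forward; pixel columns grow to the right and rows downward; lengths in m; the calibration is good to about 2 mm. A picture is of the moment at which its call begins.
- robot.hand_in(): hands the job in, once; it reports no verdict.
The state is a dict: "time": time; "q": joint angles; "joint_velocities": joint speeds; "joint_torque": joint torques, N m; "position": TCP position; "tool_rot": TCP orientation; "ft_force": force on the tool from outside, world axes, zero at the start; "moment": the same for the moment, N m; "grip_width": finger opening in m.
Only numpy, scipy, OpenCV 4.12 (cv2) and the standard library are available. Lean on these libraries where they do the work, as an engineer would, in place of code of your own. Each camera call takes 0.05 s, during which the arm holds its last target.

## Working session

There is one attempt and no reset: what is moved stays moved. The work goes in short steps, Python scripts to look and compute and a tool call to move; the robot and the scene stay as the last step left them, time stands still between calls to the robot, and variables do not carry over. Pictures are saved under pics/ and viewed, and the job is handed in when it is done.

Besides the shell and the picture viewer there is one more tool, called after "Emit:" by a JSON object that holds its "name" and its "arguments". step_arm: Moves the arm, as the interface text tells. Its arguments: {"type":"object","properties":{"slide":{"type":"array","items":{"type":"array","items":{"type":"number"}}},"twist":{"type":"array","items":{"type":"number"}},"jaw":{"type":"number"},"force":{"type":"number"}},"required":["slide","twist"]}

```bash
mkdir -p pics
cat > h.py <<'E'
import numpy as np, cv2
from rig import robot
from scipy.spatial.transform import Rotation as R
def cam(n,name=None):
    c=robot.camera(n)
    if name: cv2.imwrite('pics/'+name+'.png',c['color'])
    o=c['orientation']; o=np.array(o)
    Rm=R.from_quat(o).as_matrix() if o.size==4 else o.reshape(3,3)
    d=c['depth']; K=c['camera_matrix']
    v,u=np.mgrid[0:480,0:640]
    P=np.stack([(u-K[0,2])/K[0,0]*d,(v-K[1,2])/K[1,1]*d,d],-1)@Rm.T+np.array(c['origin'])
    P[d==0]=np.nan
    c['P']=P; return c
E
python3 - <<'E'
from h import *
print(robot.finger_overhang)
o=robot.get_obs()
print({k:np.round(v,4).tolist() for k,v in o.items()})
for n in('top','side'):
    c=cam(n,n+'0'); print(n,c['origin'],c['orientation'],c['camera_matrix'])
    np.save('pics/'+n+'0.npy',c['P'])
E
```

```text
0.017
{'time': 0.0, 'q': [-1.2925, 0.5285, 1.4339, 0.0, 1.1814, -0.1785], 'joint_velocities': [0.001, 0.0004, -0.001, 0.0006, 0.0017, -0.0005], 'joint_torque': [-0.0011, -44.0052, -17.6592, 0.0632, 0.0582, -0.0002], 'position': [0.2755, -0.5602, 0.2386], 'tool_rot': [0.974, 0.2264, -0.0, -0.0011], 'ft_force': [-0.902, 0.4279, -0.6104], 'moment': [-0.068, -0.033, 0.0012], 'grip_width': 0.087}
top [ 0.38701969 -0.16983476  1.42032436] [ 0.71571422 -0.69744119  0.01897414 -0.03112766] [[538.04145972   0.         328.89288986]
 [  0.         538.04145972 230.61453585]
 [  0.           0.           1.        ]]
side [0.11090674 0.70827616 0.67146146] [-0.17708857  0.85908364 -0.47079588  0.09468989] [[553.78001895   0.         323.64660948]
 [  0.         553.78001895 226.82774148]
 [  0.           0.           1.        ]]
```

View pics/top0.png

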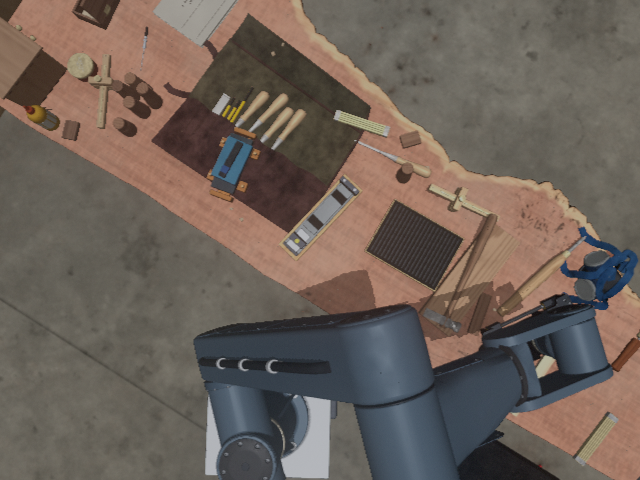

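View pics/side0.png

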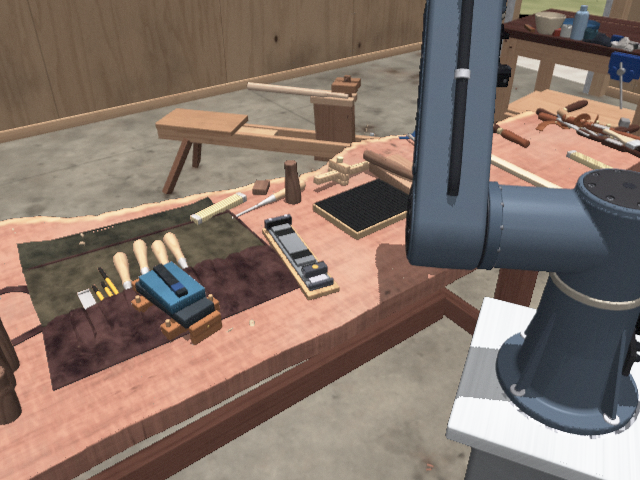

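The top view shows the rest with its stack at about (232,162), the holder at (320,216), the mat at (414,243), the leg at (404,172) and the gauge at (459,200). I'll zoom in and measure these.

Run:
```python
from h import *
a=cv2.imread('pics/top0.png')
A=cv2.resize(a[115:215,190:275],None,fx=6,fy=6,interpolation=cv2.INTER_CUBIC);cv2.imwrite('pics/z1.png',A)
A=cv2.resize(a[165:265,270:370],None,fx=6,fy=6,interpolation=cv2.INTER_CUBIC);cv2.imwrite('pics/z2.png',A)
P=np.load('pics/top0.npy')
Z=P[...,2]
for r in range(120,206,4): print(r,np.round(Z[r,204:262:3]*1000).astype(int))
print()
for r in range(172,260,4): print(r,np.round(Z[r,280:362:4]*1000).astype(int))
print(P[243,414],P[162,232],P[216,320])
```

```text
120 [13 12 10 15  8 17 17 16 16  9  3  5 20 18  2  8  7  0 23 25]
124 [ 9 12 18 16 22 24 20 16 24 25  1 27 19  0  6  4  3 17 23  5]
128 [20 11 16 13 18 18 15 16 19 20 36 40 36  6  7  5 17 15  6 -1]
132 [15  9 18 15 16 20 12 21 19 25 22 37 40 36 30 36  7  9  1  8]
136 [14 16 14 17 15 18 17 21 67 51 51 48 49 19 28 38 35 32  5  2]
140 [ 8 13 17 17 14 16 40 29 70 69 67 64 52 54 48 45 49 25 28 22]
144 [ 7 17  9 14 18 27 29 70 69 68 77 81 77 65 70 52 31 24 22 22]
148 [16 11 15 19 16 21 67 65 70 67 74 78 74 67 67 67 54 18 18 14]
152 [15 14 17 15 15  6 69 67 72 80 84 78 69 66 69 65 28 40 26 15]
156 [19 14 15 15 14 65 68 63 81 78 81 74 65 70 69 20 31 29 24 21]
160 [15 10  9  7 19 63 69 80 76 80 64 65 71 67 60 13 11 13 23 14]
164 [13  9  7 11 69 67 68 73 75 75 73 71 63 68 12  8 15 18 14 16]
168 [12  8 12 66 64 67 77 73 77 69 69 65 72 51  7 13 14 17 14 14]
172 [ 7 11 25 70 68 77 78 76 65 68 66 69 65 13 14 15 18 14 10 12]
176 [ 9 26 26 32 68 66 78 69 67 70 69 68 34 13 18 14 19  9 12 13]
180 [ 0  5 12 50 53 43 53 67 72 64 73 54  9 15 14 13  6 12  9 11]
184 [ 5  8  5 43 46 46 47 46 45 49 64 31 37 
[... 1725 characters left out ...]
 28 28 28 28 23 19  0  3  5 -3  1 -2 -2  1 -5]
232 [ 2  1  9 41 25 30 26 26 29 25  9  4  6  0  6 -2  1 -2  2 -2 -4]
236 [ 4 -1 13 48 41 31 31 26 16 16  0 -1  3  5 -3  9 -3  2  4  6 -5]
240 [ 1 16 24 49 46 40 25 23 12 10 -1 -1 -1  0 -1  4  0 -1  1  1  1]
244 [15 28 23 25 39 42 44  9  4  8  2  2 -1  1 -1  2  1  1  3  0  0]
248 [ 0 11 25 31 23 42 12  1  2 -1  3  3  3  5  3 -4  7  3  3 -4  2]
252 [ 4  3 12 30 26 11  8  3  1 -1  6 -1  4  5  3  4 -6  2  4  7  4]
256 [-1  1 -3 14 13 13  3 -2  9 -1  0  4  0  2 -1  3  0  2 -2 -1  0]
[ 0.45901114 -0.3652067   0.0285477 ] [0.65083926 0.10535876 0.07328451] [ 0.52283138 -0.12053265  0.0302686 ]<stdin>:9: RuntimeWarning: invalid value encountered in cast
```

View pics/z1.png

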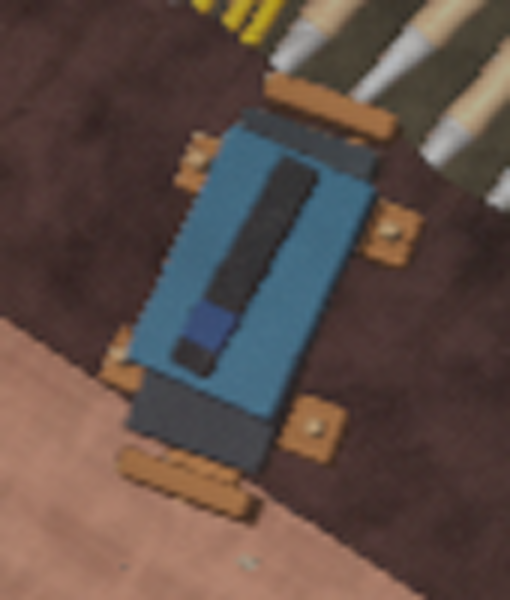

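View pics/z2.png

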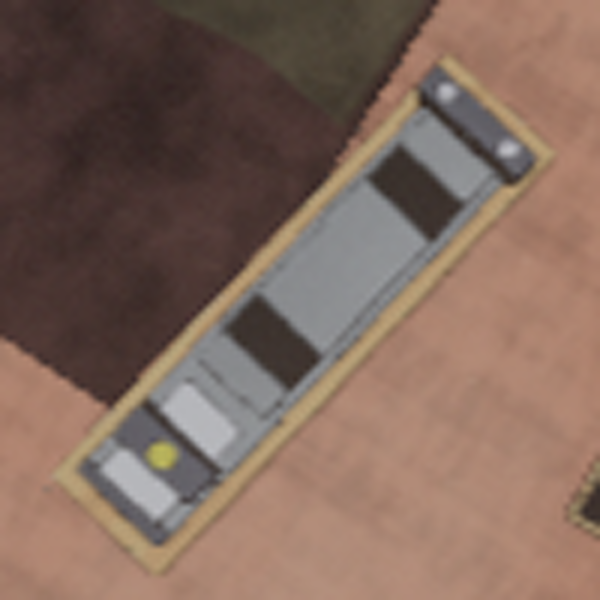

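```bash
cat >> h.py <<'E'
def calib(c):
    o=np.array(c['orientation']); return R.from_quat(o).as_matrix(),np.array(c['origin']),c['camera_matrix']
def ray(c,px,z):
    Rm,o,K=calib(c); px=np.atleast_2d(px).astype(float)
    d=np.stack([(px[:,0]-K[0,2])/K[0,0],(px[:,1]-K[1,2])/K[1,1],np.ones(len(px))],-1)@Rm.T
    return o+d*((z-o[2])/d[:,2])[:,None]
def proj(c,X):
    Rm,o,K=calib(c); p=(np.atleast_2d(X)-o)@Rm
    return np.stack([K[0,0]*p[:,0]/p[:,2]+K[0,2],K[1,1]*p[:,1]/p[:,2]+K[1,2]],-1)
def rigid(loc,w):
    loc=np.array(loc)[:,:2];w=w[:,:2];a=loc.mean(0);b=w.mean(0)
    H=(loc-a).T@(w-b); th=np.arctan2(H[0,1]-H[1,0],H[0,0]+H[1,1])
    M=np.array([[np.cos(th),-np.sin(th)],[np.sin(th),np.cos(th)]])
    t=b-M@a; return t,th,w-(loc@M.T+t)
def T(t,th,X):
    X=np.array(X,float);c,s=np.cos(th),np.sin(th)
    return np.c_[t[0]+c*X[:,0]-s*X[:,1],t[1]+s*X[:,0]+c*X[:,1],X[:,2]]
def unz(p,u0,v0,f=6): return (np.array(p,float)+.5)/f-.5+[u0,v0]
E
python3 - <<'E'
from h import *
c=cam('top')
def rep(n,loc,px,z):
    w=ray(c,px,z);t,th,e=rigid(loc,w);print(n,np.round(t*1000,1),round(np.degrees(th),2),np.round(e*1000,1).tolist())
    return t,th
z1=lambda p:unz(p,190,115); z2=lambda p:unz(p,270,165)
# local y axis: take +y lower-left for all first
rep('rest',[(-.045,-.046),(-.045,.046),(.045,.046),(.045,-.046)],z1([(198,160),(120,352),(315,428),(392,232)]),.038)
rep('blue',[(-.034,-.055),(-.034,.055),(.034,.055),(.034,-.055)],z1([(240,122),(130,358),(270,418),(375,187)]),.066)
rep('slip',[(-.009,-.05),(-.009,.05),(.009,.05),(.009,-.05)],z1([(285,155),(172,358),(212,378),(318,172)]),.075)
rep('dark',[(-.031,.075),(.031,.075)],z1([(129,428),(258,474)]),.046)
rep('plank',[(-.033,-.128),(-.033,.128),(.033,.128),(.033,-.128)],z2([(440,57),(55,477),(158,573),(553,155)]),.012)
print(ray(c,z2([(420,100),(515,182)]),.040), 'stop inner edge')
print(ray(c,z2([(416,192),(272,341)]),.028),'pads')
print(ray(c,z2([(148,405),(217,470),(90,465),(160,543)]),.041),'jaw')
m=ray(c,[(396,202),(462,238),(430,290),(367,249)],.022);print(m)
a=cv2.imread('pics/side0.png')
cv2.imwrite('pics/z3.png',cv2.resize(a[205:305,255:350],None,fx=6,fy=6,interpolation=cv2.INTER_CUBIC))
a=cv2.imread('pics/top0.png')
cv2.imwrite('pics/z4.png',cv2.resize(a[150:300,360:500],None,fx=4,fy=4,interpolation=cv2.INTER_CUBIC))
E
```

```text
rest [654.1 111.7] 73.07 [[27.0, 84.2], [29.7, 87.9], [-27.7, -84.3], [-29.0, -87.8]]
blue [658.1 107.4] 67.98 [[26.0, 60.6], [25.1, 62.2], [-24.7, -61.5], [-26.3, -61.3]]
slip [658.5 108.6] 64.09 [[6.8, 15.6], [8.7, 16.4], [-7.3, -17.1], [-8.1, -14.9]]
dark [511.9 157.9] -108.22 [[-0.4, -1.2], [0.4, 1.2]]
plank [ 521.9 -119.8] 48.62 [[41.2, 51.8], [43.9, 46.3], [-40.4, -49.6], [-44.7, -48.4]]
[[ 0.61345409 -0.1690771   0.04      ]
 [ 0.57882182 -0.2108374   0.04      ]] stop inner edge
[[ 0.57507687 -0.16834318  0.028     ]
 [ 0.50858966 -0.10763014  0.028     ]] pads
[[ 0.47859118 -0.05580911  0.041     ]
 [ 0.45146726 -0.08623201  0.041     ]
 [ 0.45221343 -0.03174339  0.041     ]
 [ 0.41962355 -0.06277649  0.041     ]] jaw
[[ 0.56526343 -0.31763666  0.022     ]
 [ 0.47550975 -0.49004101  0.022     ]
 [ 0.33915358 -0.40910159  0.022     ]
 [ 0.44063477 -0.24466396  0.022     ]]
```

View pics/z3.png

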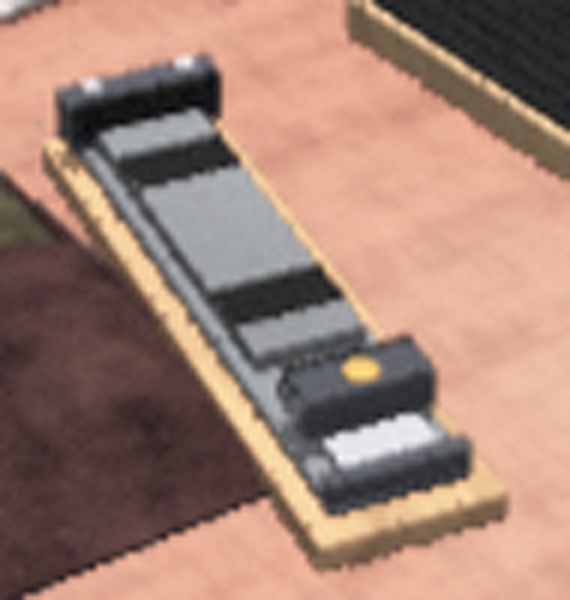

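View pics/z4.png

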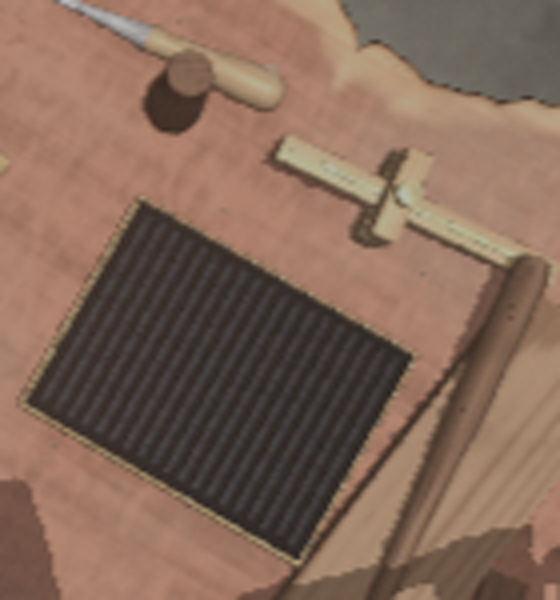

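Run:
```python
from h import *
c=cam('top')
def rep(n,loc,px,z):
    w=ray(c,px,z);t,th,e=rigid(loc,w);print(n,np.round(t*1000,1),round(np.degrees(th),2),np.round(e*1000,1).tolist())
    return t,th
z1=lambda p:unz(p,190,115); z2=lambda p:unz(p,270,165)
def q(a,b): return [(a,-b),(a,b),(-a,b),(-a,-b)]
rep('rest',q(.045,.046),z1([(198,160),(120,352),(315,428),(392,232)]),.038)
rep('blue',q(.034,.055),z1([(240,122),(130,358),(270,418),(375,187)]),.066)
rep('slip',q(.009,.05),z1([(285,155),(172,358),(212,378),(318,172)]),.075)
rep('dark',[(.031,.075),(-.031,.075)],z1([(129,428),(258,474)]),.046)
t,th=rep('plank',q(.033,.128),z2([(440,57),(55,477),(158,573),(553,155)]),.012)
def L(w): 
    d=w[:,:2]-t; M=np.array([[np.cos(th),-np.sin(th)],[np.sin(th),np.cos(th)]]); return np.round(d@M*1000,1).tolist()
print(L(ray(c,z2([(420,100),(515,182),(440,70),(535,150)]),.040)), 'stop')
print(L(ray(c,z2([(405,145),(465,202),(372,180),(432,240),(262,293),(320,353),(225,328),(290,390)]),.028)),'pads')
print(L(ray(c,z2([(148,405),(217,470),(115,440),(180,502)]),.041)),'jaw')
z4=lambda p:unz(p,360,150,4)
rep('mat',q(.08,.105),z4([(410,356),(138,200),(23,402),(298,562)]),.022)
print('leg',ray(c,z4([(190,73)]),.104))
```

```text
rest [654.1 111.7] 70.49 [[-0.5, 0.7], [0.9, 0.5], [-0.2, -0.8], [-0.2, -0.4]]
blue [658.1 107.4] 67.37 [[0.4, -1.8], [-1.0, -1.2], [0.9, 0.8], [-0.3, 2.1]]
slip [658.5 108.6] 64.11 [[-1.1, -0.6], [0.8, 0.2], [0.6, -0.9], [-0.3, 1.3]]
dark [654.3 111. ] 71.78 [[-0.4, -1.2], [0.4, 1.2]]
plank [ 521.9 -119.8] 48.72 [[-2.5, 2.1], [0.5, -3.1], [3.3, 0.1], [-1.3, 1.0]]
[[23.4, -101.3], [-30.9, -102.8], [25.9, -116.8], [-27.8, -118.9]] stop
[[16.1, -83.9], [-20.0, -83.2], [16.2, -62.9], [-20.7, -61.3], [17.8, 5.7], [-18.5, 7.7], [19.2, 27.7], [-19.8, 28.3]] pads
[[19.5, 74.8], [-21.2, 75.1], [19.7, 95.4], [-18.9, 95.9]] jaw
mat [ 455.5 -365.8] -28.49 [[-1.8, 5.9], [-4.5, -1.0], [2.3, -5.1], [4.0, 0.2]]
leg [[ 0.64021186 -0.33487072  0.104     ]]
```

```bash
cat >> h.py <<'E'
def box(t,thd,sx,sy,z0,z1,c0=(0,0)):
    X=[(c0[0]+a*sx/2,c0[1]+b*sy/2,z) for z in(z0,z1) for a,b in((-1,-1),(1,-1),(1,1),(-1,1))]
    return T(np.array(t)/1000,np.radians(thd),np.array(X)/1000)
def draw(img,c,B,col,u0,v0,f):
    p=(proj(c,B)-[u0,v0]+.5)*f-.5
    p=np.round(p*16).astype(int)
    for i,j in [(0,1),(1,2),(2,3),(3,0),(4,5),(5,6),(6,7),(7,4),(0,4),(1,5),(2,6),(3,7)]:
        cv2.line(img,tuple(map(int,p[i])),tuple(map(int,p[j])),col,1,cv2.LINE_AA,4)
def over(c,name,boxes,u0,v0,w,h,f):
    A=cv2.resize(c['color'][v0:v0+h,u0:u0+w],None,fx=f,fy=f,interpolation=cv2.INTER_CUBIC)
    for B,col in boxes: draw(A,c,B,col,u0,v0,f)
    cv2.imwrite('pics/'+name+'.png',A)
E
cat > o.py <<'E'
from h import *
import sys
t=cam('top');s=cam('side')
H=([521.9-27.7*-np.sin(np.radians(48.7))-1.2*.66,-119.8-27.7*.66-1.2*.75],48.1); print(H)
rest=[(box((654.1,111.7),70.5,8,8,37,38,(a,b)),(0,255,255)) for a in(-45,45) for b in (-46,46)]
st=[(box((658.1,107.4),67.4,68,110,46,66),(255,255,255)),(box((658.5,108.6),64.1,18,100,66,75),(0,255,0)),(box((654.3,111),71.0,62,150,26,46),(0,0,255))]+rest
ho=[(box(*H,62,150,28,28.1),(0,255,0)),(box(*H,60,16,12,40,(0,-83)),(0,0,255)),(box(*H,46,21,25,41,(0,113.5)),(255,0,255))]
over(t,'o1',st,190,115,85,100,6);over(s,'o2',st,120,245,110,100,6)
over(t,'o3',ho,270,165,100,100,6);over(s,'o4',ho,255,205,95,100,6)
a=[cv2.imread(f'pics/o{i}.png') for i in(1,2,3,4)]
cv2.imwrite('pics/oA.png',cv2.resize(np.hstack([a[0],a[1]]),None,fx=.67,fy=.67,interpolation=cv2.INTER_AREA))
cv2.imwrite('pics/oB.png',cv2.resize(np.hstack([a[2],a[3]]),None,fx=.67,fy=.67,interpolation=cv2.INTER_AREA))
E
python3 o.py
```

```text
([np.float64(541.9180164980472), -138.982], 48.1)
```

View pics/oA.png

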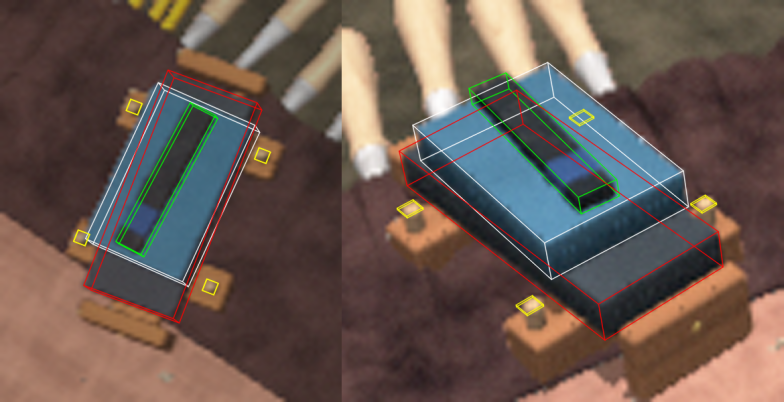

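View pics/oB.png

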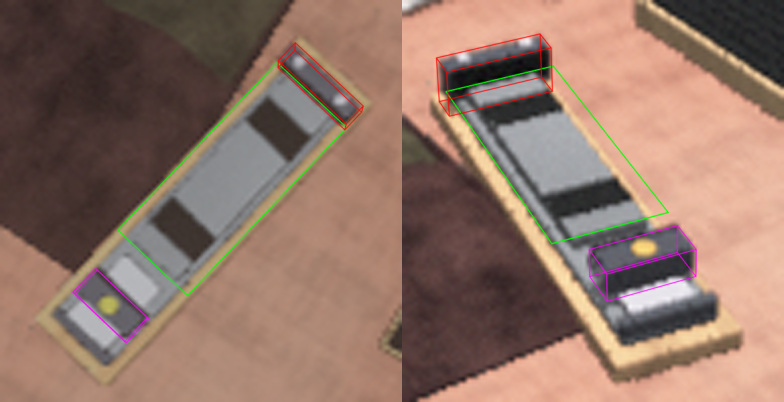

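Emit:
{"name": "step_arm", "arguments": {"slide": [[0,0,0],[0,0,0],[0,0,0],[0,0,0],[0,0,0],[0,0,0],[0,0,0],[0,0,0]], "twist": [6.5,6.5,6.5,6.5,6.5,6.5,6.5,6.5], "jaw": 50}}

```text
time: 0.97
position: [0.2757, -0.5608, 0.2395]
tool_rot: [0.974, -0.226, -0.0, -0.0]
ft_force: [-0.0, -0.8, 0.2]
grip_width: 0.0512
```

```bash
cat > g.py <<'E'
# usage: g.py x y z(mm) [phi deg]
from h import *
import sys
o=robot.get_obs(); M=R.from_quat(o['tool_rot']).as_matrix(); p=np.array(o['position'])*1000
phi=np.degrees(np.arctan2(M[1,0],M[0,0]))
print('t',round(o['time'],2),'pos',np.round(p,1),'phi',round(phi,2),'q6',round(np.degrees(o['q'][5]),1),'F',np.round(o['ft_force'],1),'w',round(o['grip_width']*1000,1),'tilt',np.round(M[2],3))
a=list(map(float,sys.argv[1:]))
if len(a)>=3:
    ph=a[3] if len(a)>3 else phi
    d=np.array(a[:3])-p; c,s=np.cos(np.radians(ph)),np.sin(np.radians(ph))
    print('twist',round((phi-ph+180)%360-180,1),'then slide',np.round([c*d[0]+s*d[1],s*d[0]-c*d[1],-d[2]],1))
E
python3 g.py 657.5 108.6 200
```

```text
t 0.97 pos [ 275.7 -560.8  239.5] phi -26.15 q6 42.1 F [-0.  -0.8  0.2] w 51.2 tilt [-0. -0. -1.]
twist 0.0 then slide [  47.7 -769.2   39.5]
```

Emit:
{"name": "step_arm", "arguments": {"slide": [[2.4,-38.5,1],[2.4,-38.5,1],[2.4,-38.5,1],[2.4,-38.5,1],[2.4,-38.5,1],[2.4,-38.5,1],[2.4,-38.5,1],[2.4,-38.5,1],[2.4,-38.5,1],[2.4,-38.5,1],[2.4,-38.5,1],[2.4,-38.5,1],[2.4,-38.5,1],[2.4,-38.5,1],[2.4,-38.5,1],[2.4,-38.5,1],[2.4,-38.5,1],[2.4,-38.5,1],[2.4,-38.5,1],[2.4,-38.5,1]], "twist": [0,0,0,0,0,0,0,0,0,0,0,0,0,0,0,0,0,0,0,0]}}

```text
time: 2.63
position: [0.6549, 0.1132, 0.2195]
tool_rot: [0.975, -0.223, -0.0, 0.0]
ft_force: [0.6, -0.8, -0.0]
grip_width: 0.05
```

```bash
python3 g.py 657.5 108.6 120 -25.9
```

```text
t 2.63 pos [654.9 113.2 219.5] phi -25.81 q6 116.0 F [ 0.6 -0.8 -0. ] w 50.0 tilt [-0.  0. -1.]
twist 0.1 then slide [ 4.3  3.  99.5]
```

Emit:
{"name": "step_arm", "arguments": {"slide": [[1.5,1,33],[1.5,1,33],[1.3,1,33],[0,0,10],[0,0,10],[0,0,7],[0,0,4],[0,0,3],[0,0,0],[0,0,0]], "twist": [0,0,0,0,0,0,0,0,0,0]}}

```text
time: 3.47
position: [0.6577, 0.1066, 0.0878]
tool_rot: [0.975, -0.224, 0.001, -0.0]
ft_force: [0.2, -0.3, 0.6]
grip_width: 0.0503
```

```bash
python3 g.py 657.5 108.6 85 -25.9; python3 -c "
from h import *
c=cam('side');over(c,'p1',[],100,205,150,130,5)"
```

```text
t 3.47 pos [657.7 106.6  87.8] phi -25.84 q6 115.5 F [ 0.2 -0.3  0.6] w 50.3 tilt [ 0.002 -0.001 -1.   ]
twist 0.1 then slide [-1.  -1.7  2.8]
```

View pics/p1.png

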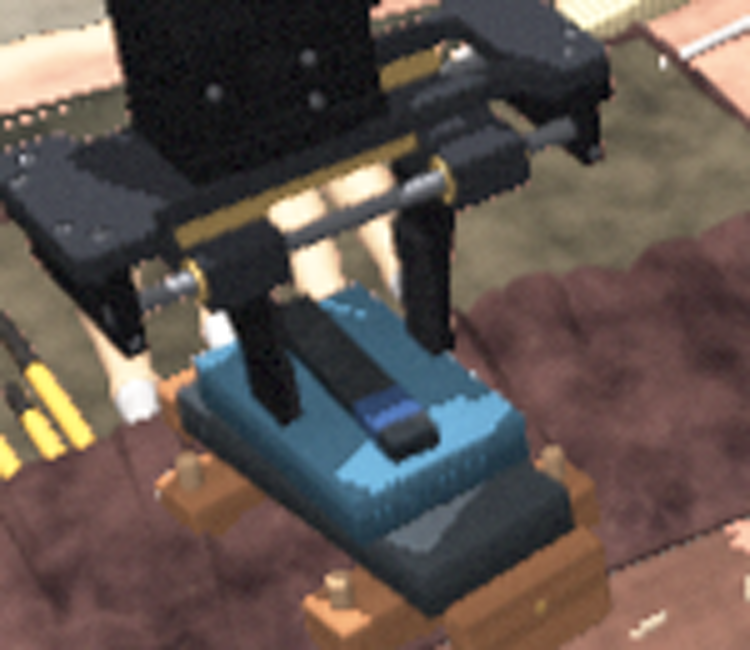

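The open fingers straddle the slip, with the tips at about (285,410) and (435,340) and the slip between them. Next I lower 2 mm and close.

Emit:
{"name": "step_arm", "arguments": {"slide": [[0,-1.5,2],[0,0,0],[0,0,0],[0,0,0],[0,0,0],[0,0,0],[0,0,0],[0,0,0],[0,0,0],[0,0,0],[0,0,0],[0,0,0]], "twist": [0,0,0,0,0,0,0,0,0,0,0,0], "jaw": 10, "force": 12}}

```text
time: 4.52
position: [0.6576, 0.1081, 0.0846]
tool_rot: [0.975, -0.223, 0.0, -0.0]
ft_force: [0.1, -0.4, 0.5]
grip_width: 0.0178
```

Emit:
{"name": "step_arm", "arguments": {"slide": [[0,0,-5],[0,0,-10],[0,0,-20],[0,0,-30],[0,0,-30]], "twist": [0,0,0,0,0]}}

```text
time: 4.93
position: [0.6569, 0.108, 0.1804]
tool_rot: [0.975, -0.224, -0.001, 0.0]
ft_force: [0.5, 0.5, 0.1]
grip_width: 0.018
```

```bash
python3 g.py 484 -313 130 -28.5; python3 -c "
from h import *
c=cam('side');over(c,'p2',[],100,155,150,180,4)"
```

```text
t 4.93 pos [656.9 108.  180.4] phi -25.83 q6 115.6 F [0.5 0.5 0.1] w 18.0 tilt [-0.002  0.001 -1.   ]
twist 2.7 then slide [ 48.9 452.5  50.4]
```

View pics/p2.png

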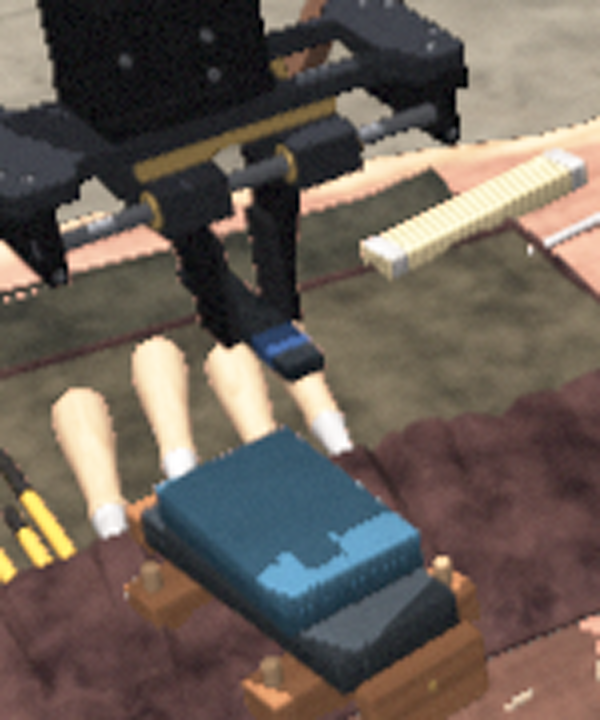

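Emit:
{"name": "step_arm", "arguments": {"slide": [[0,0,0],[4,38,0],[4,38,0],[4,38,0],[4,38,0],[4,38,0],[4,38,0],[4,38,0],[4,38,0],[4,38,0],[4,37,0],[5,37,0],[4,36,0],[0,0,25],[0,0,25],[0,0,0],[0,0,0]], "twist": [2.7,0,0,0,0,0,0,0,0,0,0,0,0,0,0,0,0]}}

```text
time: 6.4
position: [0.484, -0.312, 0.1291]
tool_rot: [0.969, -0.247, -0.001, -0.001]
ft_force: [-0.3, 0.1, -0.3]
grip_width: 0.0181
```

```bash
python3 g.py 484 -313 41 -28.5; python3 -c "
from h import *
c=cam('side','p3s');c=cam('top','p3t')"
```

```text
t 6.4 pos [ 484.  -312.   129.1] phi -28.55 q6 74.6 F [-0.3  0.1 -0.3] w 18.1 tilt [-0.003 -0.001 -1.   ]
twist -0.0 then slide [ 0.5  0.9 88.1]
```

View pics/p3s.png

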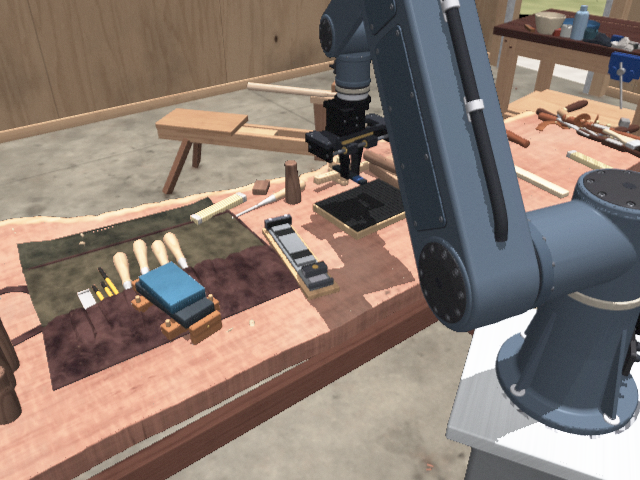

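View pics/p3t.png

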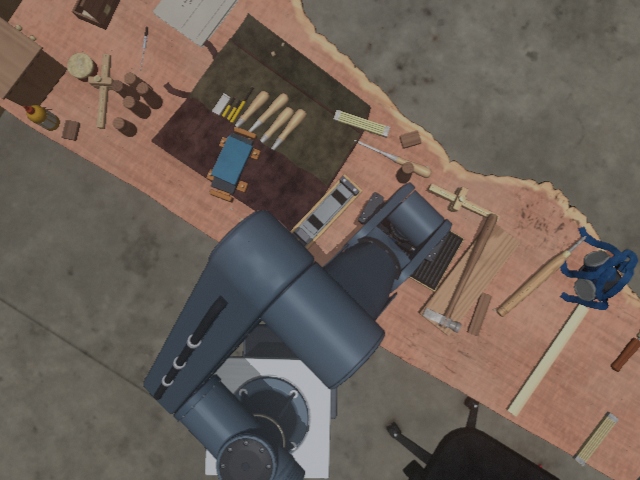

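Emit:
{"name": "step_arm", "arguments": {"slide": [[0,0,25],[0,0,25],[0,0,20],[0,0,8],[0,0,4],[0,0,3],[0,0,2],[0,0,0],[0,0,0],[0,0,0]], "twist": [0,0,0,0,0,0,0,0,0,0]}}

```text
time: 7.33
position: [0.4852, -0.3129, 0.0434]
tool_rot: [0.969, -0.246, 0.001, 0.0]
ft_force: [-0.5, 0.3, -0.4]
grip_width: 0.0182
```

Emit:
{"name": "step_arm", "arguments": {"slide": [[0,0,1],[0,0,0.5],[0,0,0.5],[0,0,0],[0,0,0]], "twist": [0,0,0,0,0]}}

```text
time: 7.75
position: [0.4848, -0.3125, 0.0406]
tool_rot: [0.969, -0.246, -0.0, 0.0]
ft_force: [-0.6, -0.4, -0.3]
grip_width: 0.0181
```

Emit:
{"name": "step_arm", "arguments": {"slide": [[0,0,0.5],[0,0,0],[0,0,0],[0,0,0],[0,0,0],[0,0,0]], "twist": [0,0,0,0,0,0], "jaw": 36}}

```text
time: 8.25
position: [0.4848, -0.3125, 0.04]
tool_rot: [0.969, -0.246, -0.0, 0.0]
ft_force: [-0.0, -0.0, -0.3]
grip_width: 0.0355
```

Emit:
{"name": "step_arm", "arguments": {"slide": [[0,0,-5],[0,0,-20],[0,0,-30],[0,0,-30],[0,0,-10],[0,0,0]], "twist": [0,0,0,0,0,0]}}

```text
time: 8.75
position: [0.4864, -0.3139, 0.1383]
tool_rot: [0.969, -0.246, 0.003, 0.002]
ft_force: [-0.1, 0.0, 0.1]
grip_width: 0.0357
```

```bash
python3 g.py 657.7 107.6 130 -22.6
python3 - <<'E'
from h import *
c=cam('side');over(c,'p4s',[(box((484.5,-312.5),61.5,18,100,22,31),(0,255,0))],300,150,130,110,5)
E
```

```text
t 8.75 pos [ 486.4 -313.9  138.3] phi -28.52 q6 74.6 F [-0.1  0.   0.1] w 35.7 tilt [ 0.007  0.002 -1.   ]
twist -5.9 then slide [  -3.9 -455.     8.3]
```

View pics/p4s.png

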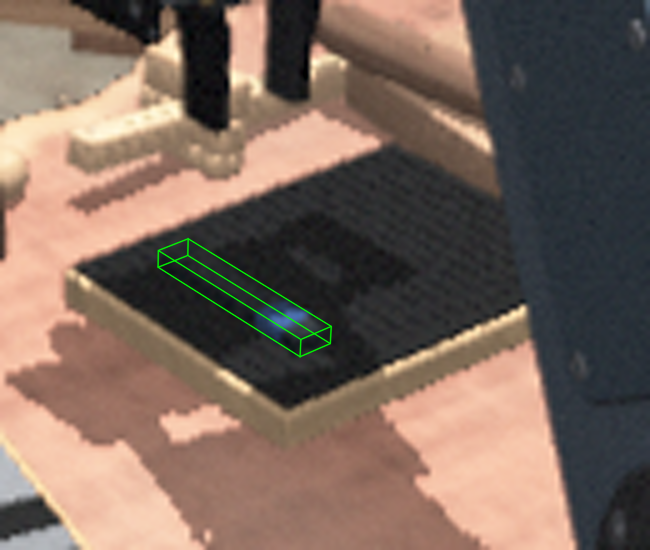

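The slip lies on the mat inside the predicted outline, at (160–330, 240–355). Next is the blue stone.

Emit:
{"name": "step_arm", "arguments": {"slide": [[0,0,-10],[0,-38,0],[0,-38,0],[0,-38,0],[0,-38,0],[0,-38,0],[0,-38,0],[0,-38,0],[0,-38,0],[0,-38,0],[0,-38,0],[0,-38,0],[-4,-37,0],[0,0,0],[0,0,0]], "twist": [-5.9,0,0,0,0,0,0,0,0,0,0,0,0,0,0], "jaw": 87}}

```text
time: 10.05
position: [0.6548, 0.1113, 0.1425]
tool_rot: [0.981, -0.194, -0.002, 0.0]
ft_force: [0.1, -0.2, -0.8]
grip_width: 0.0865
```

```bash
python3 g.py 657.7 107.6 62 -22.6
python3 - <<'E'
from h import *
c=cam('side');over(c,'p5s',[(box((658.1,107.4),67.4,68,110,46,66),(255,255,255))],100,155,150,180,4)
c=cam('top');over(c,'p5t',[(box((658.1,107.4),67.4,68,110,46,66),(255,255,255))],190,115,85,100,6)
E
```

```text
t 10.05 pos [654.8 111.3 142.5] phi -22.4 q6 112.4 F [ 0.1 -0.2 -0.8] w 86.5 tilt [-0.004  0.002 -1.   ]
twist 0.2 then slide [ 4.1  2.3 80.5]
```

View pics/p5s.png

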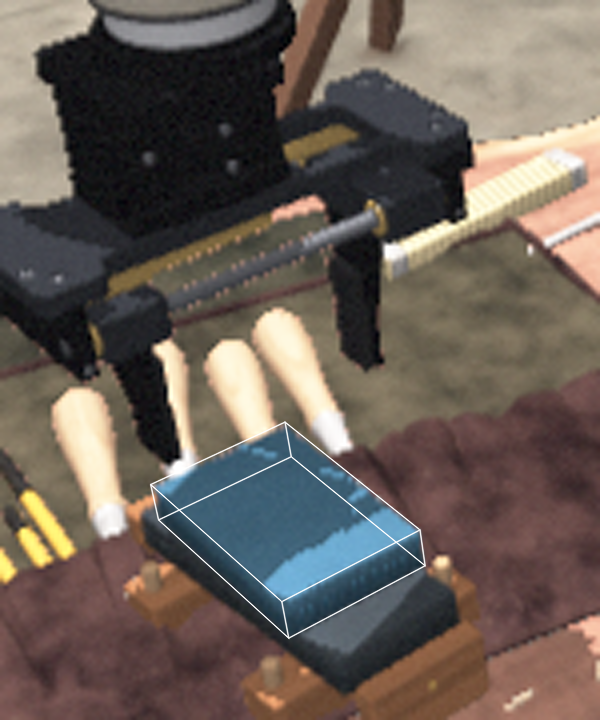

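The blue stone matches the drawn box, so I descend over it.

Emit:
{"name": "step_arm", "arguments": {"slide": [[2,1,20],[2,1,20],[0,0,15],[0,0,10],[0,0,6],[0,0,5],[0,0,2],[0,0,0],[0,0,0]], "twist": [0,0,0,0,0,0,0,0,0]}}

```text
time: 10.9
position: [0.6595, 0.1056, 0.0677]
tool_rot: [0.981, -0.196, 0.001, -0.0]
ft_force: [-0.1, 0.4, 0.7]
grip_width: 0.0873
```

```bash
python3 g.py 657.7 107.6 63 -22.6
python3 - <<'E'
from h import *
c=cam('side');over(c,'p6s',[],100,205,150,130,5)
E
```

```text
t 10.9 pos [659.5 105.6  67.7] phi -22.63 q6 112.2 F [-0.1  0.4  0.7] w 87.3 tilt [ 0.001 -0.    -1.   ]
twist -0.0 then slide [-2.5 -1.1  4.7]
```

View pics/p6s.png

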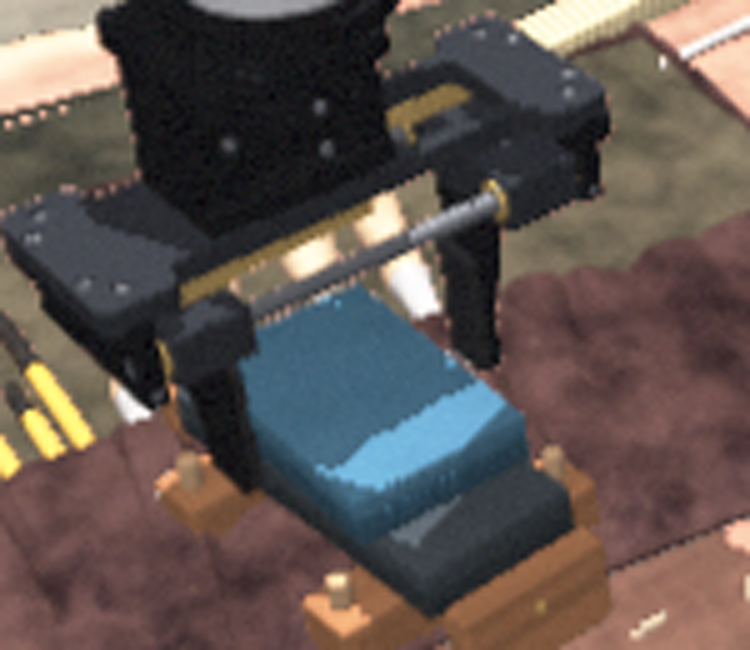

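Emit:
{"name": "step_arm", "arguments": {"slide": [[-1,-1,2],[0,0,1.5],[0,0,0],[0,0,0],[0,0,0],[0,0,0],[0,0,0],[0,0,0],[0,0,0],[0,0,0]], "twist": [0,0,0,0,0,0,0,0,0,0], "jaw": 60, "force": 35}}

```text
time: 11.78
position: [0.6585, 0.1071, 0.0636]
tool_rot: [0.981, -0.196, -0.0, -0.0]
ft_force: [-1.0, 2.2, 0.1]
grip_width: 0.0678
```

Emit:
{"name": "step_arm", "arguments": {"slide": [[0,0,-2],[0,0,-5],[0,0,-15],[0,0,-25],[0,0,-30],[0,0,-20],[0,0,0]], "twist": [0,0,0,0,0,0,0]}}

```text
time: 12.37
position: [0.6619, 0.1068, 0.1658]
tool_rot: [0.981, -0.196, 0.005, -0.001]
ft_force: [0.8, -0.4, -2.4]
grip_width: 0.0679
```

```bash
python3 g.py 436 -401.5 162 -28.5
python3 - <<'E'
from h import *
c=cam('side');over(c,'p7s',[],100,155,150,180,4)
E
```

```text
t 12.37 pos [661.9 106.8 165.8] phi -22.63 q6 112.3 F [ 0.8 -0.4 -2.4] w 67.9 tilt [ 0.01  -0.004 -1.   ]
twist 5.9 then slide [ 44.1 554.5   3.8]
```

View pics/p7s.png

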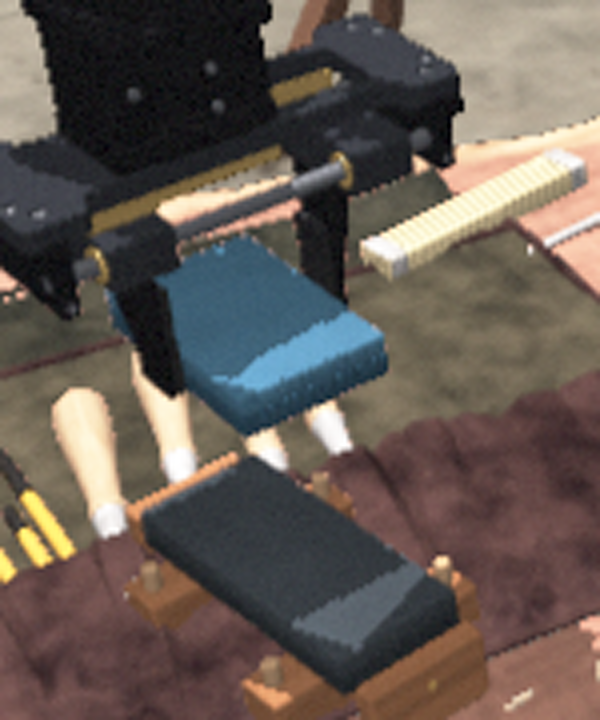

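Emit:
{"name": "step_arm", "arguments": {"slide": [[0,0,0],[3,37,0],[3,37,0],[3,37,0],[3,37,0],[3,37,0],[3,37,0],[3,37,0],[3,37,0],[3,37,0],[3,37,0],[3,37,0],[3,37,0],[3,37,0],[3,37,0],[2,36,0],[0,0,0],[0,0,0]], "twist": [5.9,0,0,0,0,0,0,0,0,0,0,0,0,0,0,0,0,0]}}

```text
time: 13.92
position: [0.4306, -0.402, 0.1585]
tool_rot: [0.969, -0.249, -0.001, -0.001]
ft_force: [0.8, 0.8, -3.8]
grip_width: 0.0675
```

```bash
python3 g.py 436 -401.5 50 -28.5
python3 - <<'E'
from h import *
c=cam('top');over(c,'p8t',[],190,115,85,100,6)
c=cam('side');over(c,'p8s',[(box((484.5,-312.5),61.5,18,100,22,31),(0,255,0))],300,130,160,130,4)
E
```

```text
t 13.92 pos [ 430.6 -402.   158.5] phi -28.78 q6 64.9 F [ 0.8  0.8 -3.8] w 67.5 tilt [-0.003 -0.001 -1.   ]
twist -0.3 then slide [  4.4  -3.  108.5]
```

View pics/p8t.png

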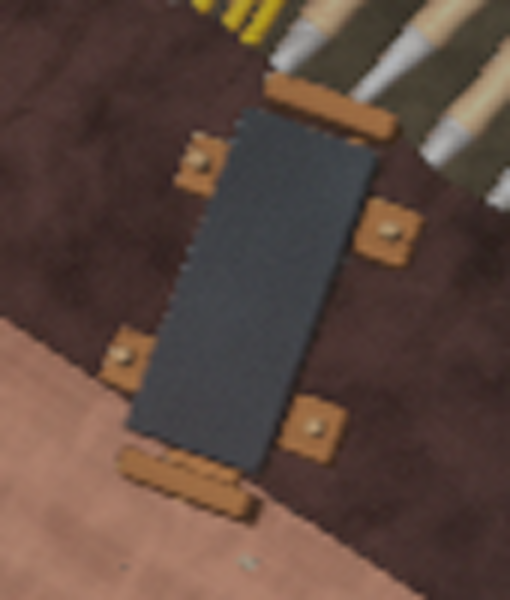

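View pics/p8s.png

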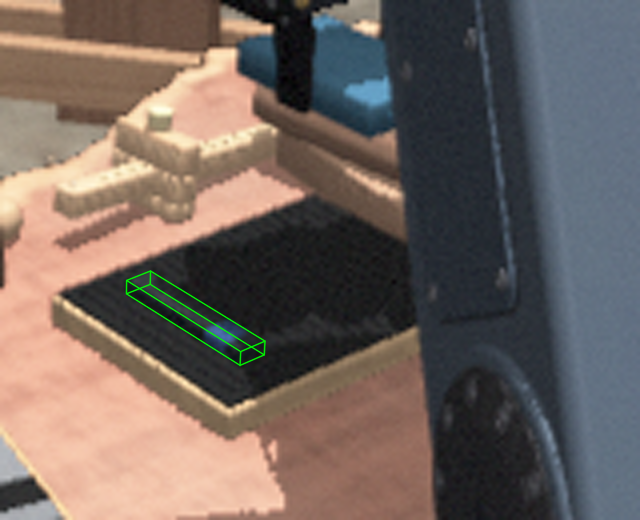

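Emit:
{"name": "step_arm", "arguments": {"slide": [[4,-3,30],[0,0,30],[0,0,25],[0,0,13],[0,0,8],[0,0,5],[0,0,3],[0,0,2],[0,0,0],[0,0,0]], "twist": [0,0,0,0,0,0,0,0,0,0]}}

```text
time: 14.85
position: [0.438, -0.4005, 0.0454]
tool_rot: [0.969, -0.246, 0.001, 0.001]
ft_force: [0.4, -1.0, -3.8]
grip_width: 0.0679
```

```bash
python3 g.py 436 -401.5 40 -28.5
python3 - <<'E'
from h import *
c=cam('top')
z1=lambda p:unz(p,190,115)
def q(a,b): return [(a,-b),(a,b),(-a,b),(-a,-b)]
t,th,e=rigid(q(.031,.075),ray(c,z1([(244,108),(127,428),(259,475),(376,153)]),.046))
print(t,np.degrees(th),np.round(e*1000,1).tolist())
E
```

```text
t 14.85 pos [ 438.  -400.5   45.4] phi -28.52 q6 65.3 F [ 0.4 -1.  -3.8] w 67.9 tilt [ 0.002  0.001 -1.   ]
twist -0.0 then slide [-1.3  1.8  5.4]
[0.65355395 0.11207144] 72.24875263467024 [[-0.9, -0.2], [0.8, -0.9], [0.7, 0.3], [-0.5, 0.7]]
```

Emit:
{"name": "step_arm", "arguments": {"slide": [[0,0,2],[0,0,1],[0,0,1],[0,0,0.5],[0,0,0],[0,0,0],[0,0,0]], "twist": [0,0,0,0,0,0,0]}}

```text
time: 15.48
position: [0.4375, -0.4001, 0.04]
tool_rot: [0.969, -0.246, 0.0, 0.0]
ft_force: [0.7, 0.5, -3.9]
grip_width: 0.0675
```

Emit:
{"name": "step_arm", "arguments": {"slide": [[0,0,0.5],[0,0,0],[0,0,0]], "twist": [0,0,0]}}

```text
time: 15.73
position: [0.4376, -0.4001, 0.0396]
tool_rot: [0.969, -0.246, 0.0, 0.0]
ft_force: [-0.7, -0.5, -2.9]
grip_width: 0.0683
```

Nearly in contact. I release here; the drop is under 1 mm.

Emit:
{"name": "step_arm", "arguments": {"slide": [[0,0,0.3],[0,0,0],[0,0,0],[0,0,0],[0,0,0],[0,0,0],[0,0,0]], "twist": [0,0,0,0,0,0,0], "jaw": 87}}

```text
time: 16.32
position: [0.4376, -0.4004, 0.0395]
tool_rot: [0.969, -0.246, 0.0, 0.0]
ft_force: [-0.7, -0.8, 0.2]
grip_width: 0.087
```

Emit:
{"name": "step_arm", "arguments": {"slide": [[0,0,-5],[0,0,-20],[0,0,-30],[0,0,-30],[0,0,-25],[0,0,0]], "twist": [0,0,0,0,0,0]}}

```text
time: 16.82
position: [0.4398, -0.4027, 0.1549]
tool_rot: [0.969, -0.246, 0.004, 0.003]
ft_force: [0.5, -0.1, 0.4]
grip_width: 0.0873
```

```bash
python3 g.py 653.6 112 150 -17.8
python3 - <<'E'
from h import *
c=cam('side');over(c,'p9s',[(box((484.5,-312.5),61.5,18,100,22,31),(0,255,0)),(box((437.5,-400),61.5,68,110,22,42),(255,255,255))],300,130,160,130,4)
E
```

```text
t 16.82 pos [ 439.8 -402.7  154.9] phi -28.52 q6 65.3 F [ 0.5 -0.1  0.4] w 87.3 tilt [ 0.01   0.004 -1.   ]
twist -10.7 then slide [  46.2 -555.4    4.9]
```

View pics/p9s.png

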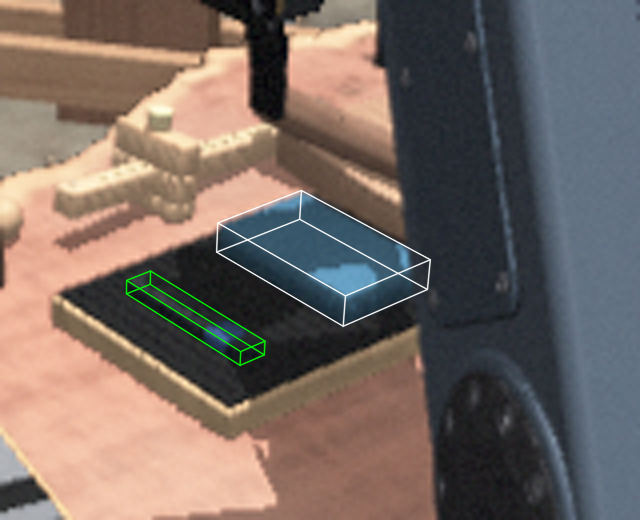

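Both stones lie flat on the mat within their outlines. On to the dark stone.

Emit:
{"name": "step_arm", "arguments": {"slide": [[0,0,0],[0,0,0],[3,-37,0],[3,-37,0],[3,-37,0],[3,-37,0],[3,-37,0],[3,-37,0],[3,-37,0],[3,-37,0],[3,-37,0],[3,-37,0],[3,-37,0],[3,-37,0],[3,-37,0],[3,-37,0],[3,-37,0],[0,0,0],[0,0,0]], "twist": [-5.4,-5.3,0,0,0,0,0,0,0,0,0,0,0,0,0,0,0,0,0]}}

```text
time: 18.45
position: [0.6495, 0.1168, 0.1476]
tool_rot: [0.988, -0.153, -0.001, 0.0]
ft_force: [0.3, 0.4, -0.1]
grip_width: 0.0869
```

```bash
python3 g.py 653.6 112 75 -17.8
```

```text
t 18.45 pos [649.5 116.8 147.6] phi -17.6 q6 108.1 F [ 0.3  0.4 -0.1] w 86.9 tilt [-0.002  0.001 -1.   ]
twist 0.2 then slide [ 5.3  3.3 72.6]
```

Emit:
{"name": "step_arm", "arguments": {"slide": [[3,2,25],[2,1,25],[0,0,22],[0,0,0],[0,0,0]], "twist": [0,0,0,0,0]}}

```text
time: 18.87
position: [0.6521, 0.1087, 0.0753]
tool_rot: [0.988, -0.156, -0.003, 0.001]
ft_force: [-0.6, 0.2, 0.2]
grip_width: 0.0872
```

```bash
python3 g.py 653.6 112 42 -17.8;  python3 - <<'E'
from h import *
c=cam('side');over(c,'p10s',[],100,205,150,130,5)
E
```

```text
t 18.87 pos [652.1 108.7  75.3] phi -17.92 q6 107.7 F [-0.6  0.2  0.2] w 87.2 tilt [-0.005  0.002 -1.   ]
twist -0.1 then slide [ 0.5 -3.6 33.3]
```

View pics/p10s.png

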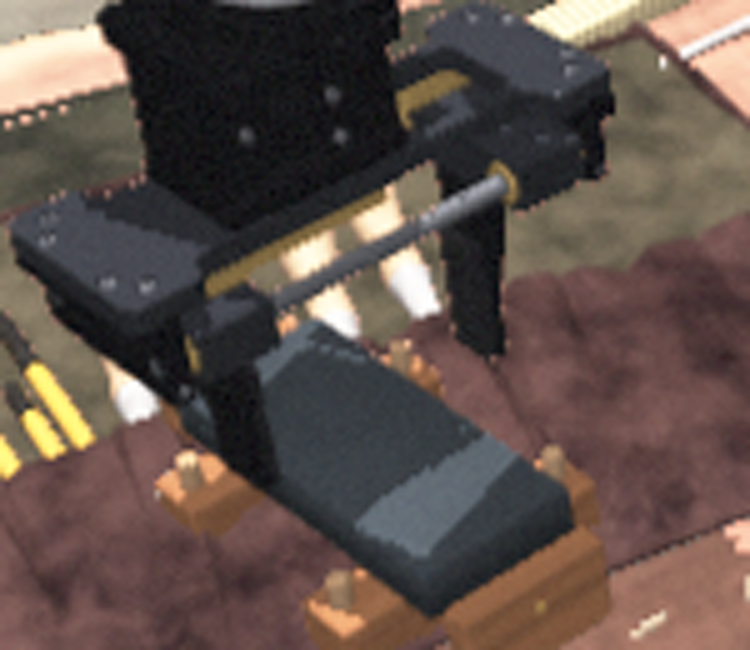

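Emit:
{"name": "step_arm", "arguments": {"slide": [[0,-2.5,0],[0,0,10],[0,0,10],[0,0,8],[0,0,4],[0,0,0],[0,0,0]], "twist": [0,0,0,0,0,0,0]}}

```text
time: 19.5
position: [0.6545, 0.1126, 0.0446]
tool_rot: [0.988, -0.155, -0.001, 0.0]
ft_force: [0.1, -0.5, 0.9]
grip_width: 0.0868
```

```bash
python3 g.py 653.6 112 42 -17.8
```

```text
t 19.5 pos [654.5 112.6  44.6] phi -17.82 q6 108.0 F [ 0.1 -0.5  0.9] w 86.8 tilt [-0.001  0.    -1.   ]
twist -0.0 then slide [-0.7  0.8  2.6]
```

Emit:
{"name": "step_arm", "arguments": {"slide": [[0,0,2.5],[0,0,0],[0,0,0],[0,0,0],[0,0,0],[0,0,0],[0,0,0],[0,0,0],[0,0,0],[0,0,0]], "twist": [0,0,0,0,0,0,0,0,0,0], "jaw": 54, "force": 35}}

```text
time: 20.33
position: [0.6549, 0.1121, 0.043]
tool_rot: [0.988, -0.155, 0.0, 0.0]
ft_force: [-1.2, -4.0, 2.3]
grip_width: 0.0616
```

```bash
python3 g.py
```

```text
t 20.33 pos [654.9 112.1  43. ] phi -17.82 q6 108.0 F [-1.2 -4.   2.3] w 61.6 tilt [ 0.     0.001 -1.   ]
```

Emit:
{"name": "step_arm", "arguments": {"slide": [[0,0,-2],[0,0,-5],[0,0,-10],[0,0,-20],[0,0,-30],[0,0,-20],[0,0,0],[0,0,0]], "twist": [0,0,0,0,0,0,0,0]}}

```text
time: 21.0
position: [0.6558, 0.1129, 0.1313]
tool_rot: [0.988, -0.155, 0.002, -0.0]
ft_force: [0.2, -0.0, -4.0]
grip_width: 0.0619
```

```bash
python3 g.py 541 -138 130 -41.9
python3 - <<'E'
from h import *
c=cam('side');over(c,'p11s',[],100,155,150,180,4)
E
```

```text
t 21.0 pos [655.8 112.9 131.3] phi -17.82 q6 108.0 F [ 0.2 -0.  -4. ] w 61.9 tilt [ 0.003 -0.001 -1.   ]
twist 24.1 then slide [ 82.1 263.4   1.3]
```

View pics/p11s.png

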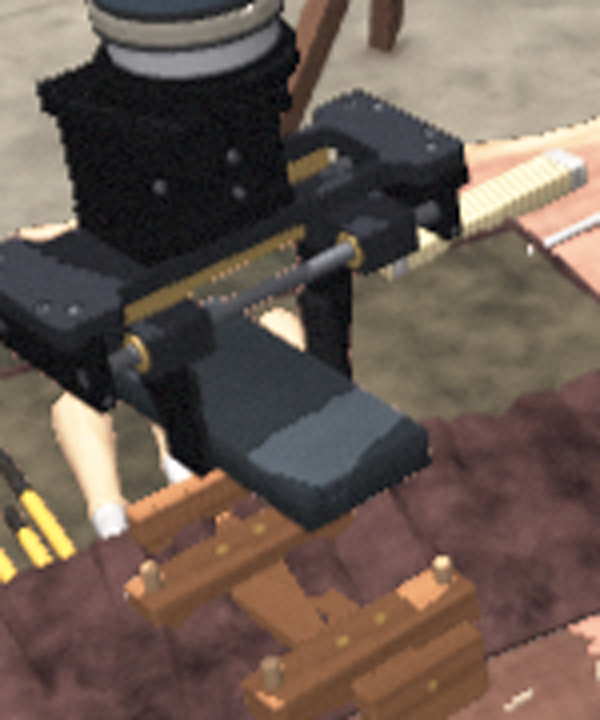

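Emit:
{"name": "step_arm", "arguments": {"slide": [[0,0,0],[0,0,0],[0,0,0],[0,0,0],[10,33,0],[10,33,0],[10,33,0],[10,33,0],[10,33,0],[10,33,0],[11,33,0],[10,32,0],[0,0,0],[0,0,0]], "twist": [6,6,6,6.1,0,0,0,0,0,0,0,0,0,0]}}

```text
time: 22.22
position: [0.5376, -0.1384, 0.128]
tool_rot: [0.933, -0.36, -0.002, -0.0]
ft_force: [-0.1, 0.0, -3.7]
grip_width: 0.0616
```

```bash
python3 g.py 538.9 -136.3 75 -41.9
```

```text
t 22.22 pos [ 537.6 -138.4  128. ] phi -42.17 q6 106.2 F [-0.1  0.  -3.7] w 61.6 tilt [-0.004  0.001 -1.   ]
twist -0.3 then slide [-0.5 -2.4 53. ]
```

Emit:
{"name": "step_arm", "arguments": {"slide": [[0,-2,20],[0,0,20],[0,0,13],[0,0,0],[0,0,0]], "twist": [0,0,0,0,0]}}

```text
time: 22.63
position: [0.54, -0.1341, 0.0753]
tool_rot: [0.934, -0.357, -0.002, -0.0]
ft_force: [0.6, -0.7, -4.2]
grip_width: 0.0621
```

```bash
python3 g.py 538.9 -136.3 47 -41.9
python3 - <<'E'
from h import *
H=((541.9,-139),48.1)
ho=[(box(*H,60,16,12,40,(0,-83)),(0,0,255)),(box(*H,46,21,25,41,(0,113.5)),(255,0,255))]
o=robot.get_obs();p=np.array(o['position'])*1000
ho+=[(box((p[0]-.9,p[1]+.8),48,62,150,p[2]-17,p[2]+3),(0,255,0))]
c=cam('side');over(c,'p12s',ho,240,160,120,150,4)
c=cam('top');over(c,'p12t',ho,260,155,120,120,5)
E
```

```text
t 22.63 pos [ 540.  -134.1   75.3] phi -41.85 q6 106.4 F [ 0.6 -0.7 -4.2] w 62.1 tilt [-0.004  0.001 -1.   ]
twist 0.1 then slide [ 0.6  2.4 28.3]
```

View pics/p12s.png

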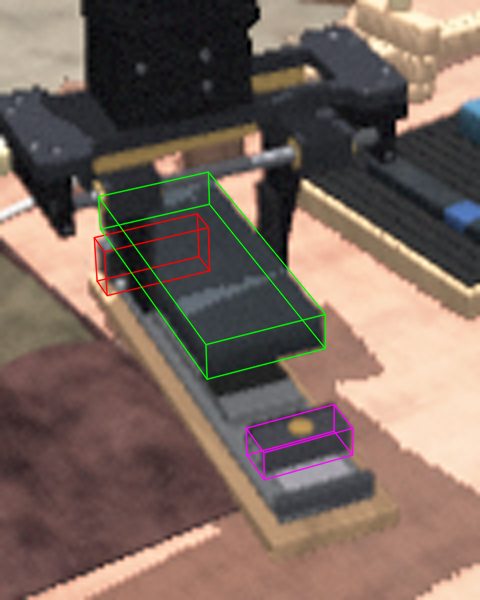

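View pics/p12t.png

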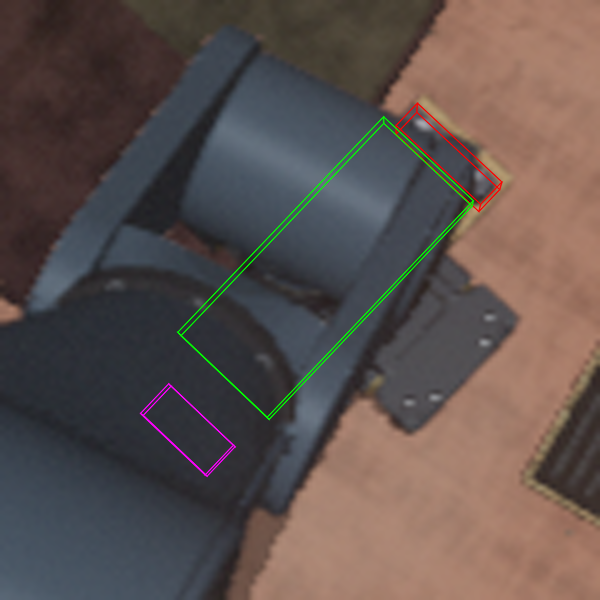

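Emit:
{"name": "step_arm", "arguments": {"slide": [[-4,1.5,10],[0,0,8],[0,0,4],[0,0,2],[0,0,1],[0,0,0],[0,0,0]], "twist": [0,0,0,0,0,0,0]}}

```text
time: 23.32
position: [0.5371, -0.1344, 0.052]
tool_rot: [0.934, -0.358, 0.0, 0.0]
ft_force: [0.4, 0.0, -4.8]
grip_width: 0.0619
```

```bash
python3 g.py 536 -133.7 45 -41.9
```

```text
t 23.32 pos [ 537.1 -134.4   52. ] phi -41.93 q6 106.3 F [ 0.4  0.  -4.8] w 61.9 tilt [ 0.001 -0.    -1.   ]
twist -0.0 then slide [-1.3  0.2  7. ]
```

Emit:
{"name": "step_arm", "arguments": {"slide": [[0,0,2],[0,0,2],[0,0,1],[0,0,0.5],[0,0,0],[0,0,0],[0,0,0]], "twist": [0,0,0,0,0,0,0]}}

```text
time: 23.9
position: [0.5368, -0.1342, 0.0463]
tool_rot: [0.934, -0.358, 0.0, -0.0]
ft_force: [-0.1, -0.0, -4.3]
grip_width: 0.0617
```

Emit:
{"name": "step_arm", "arguments": {"slide": [[0,0,0.6],[0,0,0],[0,0,0]], "twist": [0,0,0]}}

```text
time: 24.15
position: [0.5368, -0.1342, 0.0456]
tool_rot: [0.934, -0.358, -0.0, -0.0]
ft_force: [-0.4, -0.3, -4.1]
grip_width: 0.0617
```

Emit:
{"name": "step_arm", "arguments": {"slide": [[0,0,0.5],[0,0,0],[0,0,0]], "twist": [0,0,0]}}

```text
time: 24.4
position: [0.5367, -0.1342, 0.0451]
tool_rot: [0.934, -0.358, -0.0, -0.0]
ft_force: [0.4, -0.1, -4.1]
grip_width: 0.0615
```

Emit:
{"name": "step_arm", "arguments": {"slide": [[0,0,0.5],[0,0,0],[0,0,0]], "twist": [0,0,0]}}

```text
time: 24.65
position: [0.5368, -0.1343, 0.045]
tool_rot: [0.934, -0.358, 0.0, 0.0]
ft_force: [-1.1, -0.4, 1.1]
grip_width: 0.0616
```

Contact: Fz has gone from −4 N to +1 N. Release.

Emit:
{"name": "step_arm", "arguments": {"slide": [[0,0,0],[0,0,0],[0,0,0],[0,0,0],[0,0,0],[0,0,0],[0,0,0]], "twist": [0,0,0,0,0,0,0], "jaw": 87}}

```text
time: 25.23
position: [0.5368, -0.1342, 0.0447]
tool_rot: [0.934, -0.358, 0.0, -0.0]
ft_force: [-0.1, -0.2, -0.7]
grip_width: 0.0863
```

Emit:
{"name": "step_arm", "arguments": {"slide": [[0,0,-5],[0,0,-15],[0,0,-20],[0,0,-20],[0,0,-10],[0,0,0],[0,0,0]], "twist": [0,0,0,0,0,0,0]}}

```text
time: 25.82
position: [0.537, -0.1343, 0.1151]
tool_rot: [0.934, -0.358, 0.001, 0.0]
ft_force: [0.3, -0.5, 0.3]
grip_width: 0.0872
```

```bash
python3 g.py 456.3 -62.2 100 -41.9
python3 - <<'E'
from h import *
H=((541.9,-139),48.1)
ho=[(box(*H,60,16,12,40,(0,-83)),(0,0,255)),(box(*H,46,21,25,41,(0,113.5)),(255,0,255))]
ho+=[(box((536.8-.9,-134.3+.8),48,62,150,28,48),(0,255,0))]
c=cam('side');over(c,'p13s',ho,240,160,120,150,4)
E
```

```text
t 25.82 pos [ 537.  -134.3  115.1] phi -41.93 q6 106.3 F [ 0.3 -0.5  0.3] w 87.2 tilt [ 0.001 -0.    -1.   ]
twist -0.0 then slide [-108.2    0.2   15.1]
```

View pics/p13s.png

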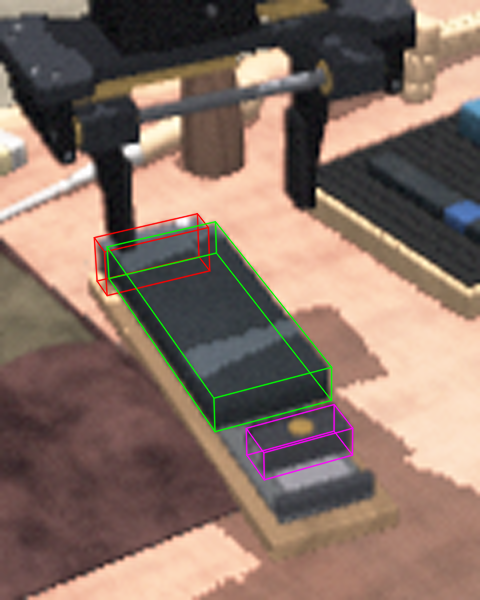

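Emit:
{"name": "step_arm", "arguments": {"slide": [[-28,0,0],[-28,0,0],[-28,0,0],[-25,0,5],[0,0,10],[0,0,0],[0,0,0]], "twist": [0,0,0,0,0,0,0], "jaw": 72}}

```text
time: 26.45
position: [0.4555, -0.0613, 0.0987]
tool_rot: [0.934, -0.358, -0.001, 0.0]
ft_force: [0.4, -0.3, 0.1]
grip_width: 0.0723
```

```bash
python3 g.py 455.6 -61.5 75 -41.9
python3 - <<'E'
from h import *
c=cam('side');over(c,'p14s',[],240,180,140,140,5)
E
```

```text
t 26.45 pos [455.5 -61.3  98.7] phi -41.91 q6 110.3 F [ 0.4 -0.3  0.1] w 72.3 tilt [-0.002  0.001 -1.   ]
twist -0.0 then slide [ 0.3  0.1 23.7]
```

View pics/p14s.png

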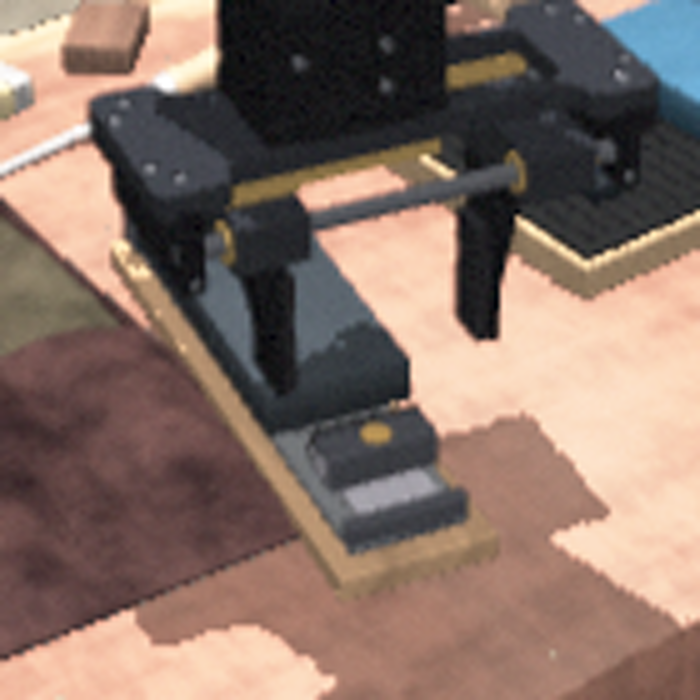

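The jaw (knob at (376,433)) lies under the fingers. I descend and grip it.

Emit:
{"name": "step_arm", "arguments": {"slide": [[0,0,20],[0,0,15],[0,0,8],[0,0,4],[0,0,2],[0,0,0],[0,0,0]], "twist": [0,0,0,0,0,0,0]}}

```text
time: 27.08
position: [0.4561, -0.0616, 0.051]
tool_rot: [0.934, -0.358, 0.0, 0.0]
ft_force: [-0.4, 0.5, -0.1]
grip_width: 0.0722
```

```bash
python3 g.py 455.6 -61.5 47 -41.9
python3 - <<'E'
from h import *
c=cam('side');over(c,'p15s',[],240,180,140,140,5)
E
```

```text
t 27.08 pos [456.1 -61.6  51. ] phi -41.93 q6 110.3 F [-0.4  0.5 -0.1] w 72.2 tilt [ 0.001 -0.    -1.   ]
twist -0.0 then slide [-0.5  0.3  4. ]
```

View pics/p15s.png

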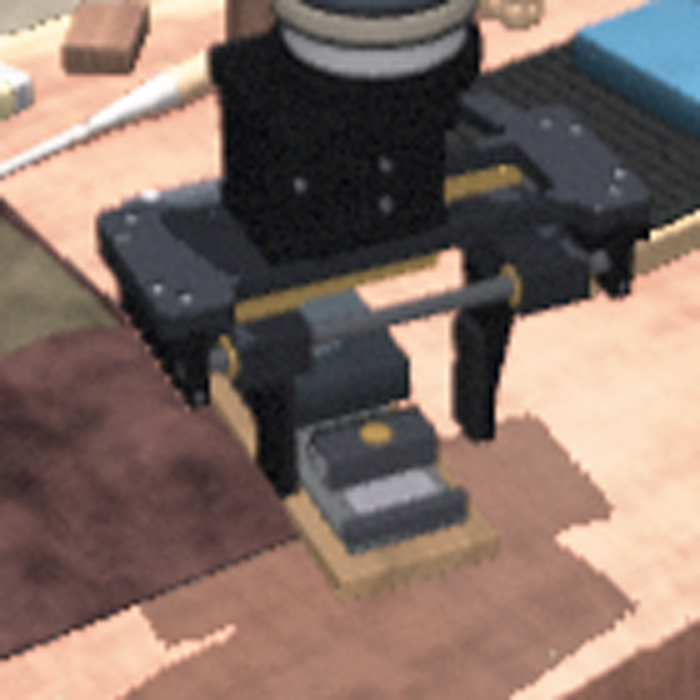

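Emit:
{"name": "step_arm", "arguments": {"slide": [[0,0,2],[0,0,2],[0,0,0],[0,0,0],[0,0,0],[0,0,0],[0,0,0],[0,0,0],[0,0,0],[0,0,0],[0,0,0],[0,0,0]], "twist": [0,0,0,0,0,0,0,0,0,0,0,0], "jaw": 38, "force": 25}}

```text
time: 28.13
position: [0.4549, -0.0617, 0.0467]
tool_rot: [0.934, -0.357, -0.001, 0.0]
ft_force: [-2.5, -3.9, 1.9]
grip_width: 0.0457
```

```bash
python3 g.py 455.6 -61.5 47 -41.9
```

```text
t 28.13 pos [454.9 -61.7  46.7] phi -41.86 q6 110.3 F [-2.5 -3.9  1.9] w 45.7 tilt [-0.001  0.001 -1.   ]
twist 0.0 then slide [ 0.4 -0.6 -0.3]
```

Emit:
{"name": "step_arm", "arguments": {"slide": [[0,0.5,0],[2,0,0],[2,0,0],[2,0,0],[2,0,0],[2,0,0],[2,0,0],[2,0,0],[1,0,0],[0,0,0],[0,0,0]], "twist": [0,0,0,0,0,0,0,0,0,0,0]}}

```text
time: 29.05
position: [0.4666, -0.0723, 0.0467]
tool_rot: [0.934, -0.358, 0.0, 0.0]
ft_force: [-4.6, -2.0, 4.1]
grip_width: 0.0459
```

```bash
python3 g.py 455.6 -61.5 47 -41.9
```

```text
t 29.05 pos [466.6 -72.3  46.7] phi -41.91 q6 109.6 F [-4.6 -2.   4.1] w 45.9 tilt [ 0.  0. -1.]
twist -0.0 then slide [-15.4  -0.7  -0.3]
```

Emit:
{"name": "step_arm", "arguments": {"slide": [[2,0,0],[2,0,0],[2,0,0],[1,0,0],[0,0,0],[0,0,0]], "twist": [0,0,0,0,0,0]}}

```text
time: 29.55
position: [0.4707, -0.0759, 0.0467]
tool_rot: [0.934, -0.358, -0.001, -0.0]
ft_force: [-5.4, 0.3, 6.5]
grip_width: 0.0459
```

Emit:
{"name": "step_arm", "arguments": {"slide": [[1,0,0],[1,0,0],[0,0,0],[0,0,0]], "twist": [0,0,0,0]}}

```text
time: 29.88
position: [0.4718, -0.077, 0.0467]
tool_rot: [0.934, -0.358, -0.002, -0.0]
ft_force: [-5.1, 1.9, 7.3]
grip_width: 0.0458
```

```bash
python3 g.py 454.9 -61.7 47 -41.9
```

```text
t 29.88 pos [471.8 -77.   46.7] phi -41.93 q6 109.2 F [-5.1  1.9  7.3] w 45.8 tilt [-0.003  0.001 -1.   ]
twist -0.0 then slide [-22.8  -0.   -0.3]
```

Emit:
{"name": "step_arm", "arguments": {"slide": [[1,0,0],[1,0,0],[0,0,0],[0,0,0]], "twist": [0,0,0,0]}}

```text
time: 30.22
position: [0.4732, -0.0782, 0.0466]
tool_rot: [0.934, -0.358, -0.002, -0.0]
ft_force: [-6.3, 1.6, 6.6]
grip_width: 0.0453
```

```bash
python3 g.py 454.9 -61.7 47 -41.9
python3 - <<'E'
from h import *
c=cam('side');over(c,'p16s',[],240,180,140,140,5)
E
```

```text
t 30.22 pos [473.2 -78.2  46.6] phi -41.93 q6 109.1 F [-6.3  1.6  6.6] w 45.3 tilt [-0.004  0.001 -1.   ]
twist -0.0 then slide [-24.7  -0.   -0.4]
```

View pics/p16s.png

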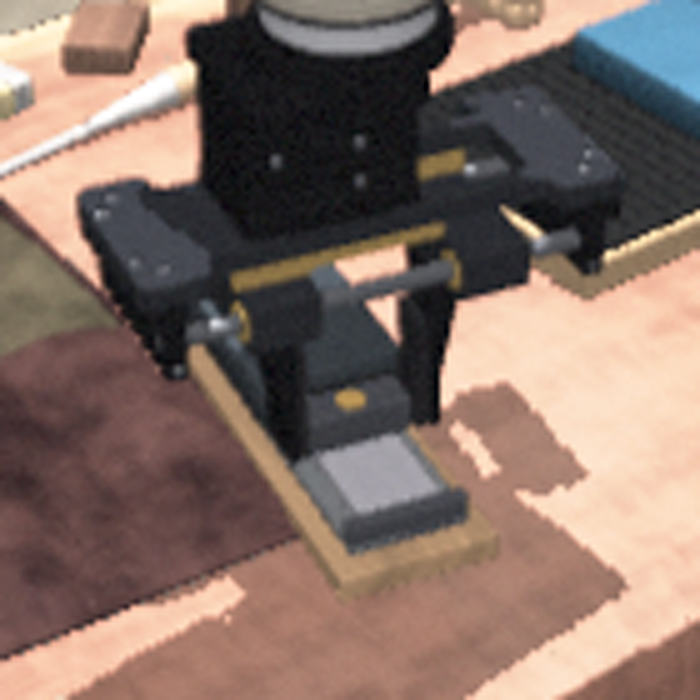

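Emit:
{"name": "step_arm", "arguments": {"slide": [[1,0,0],[1,0,0],[0,0,0],[0,0,0]], "twist": [0,0,0,0]}}

```text
time: 30.6
position: [0.4738, -0.0787, 0.0466]
tool_rot: [0.934, -0.358, -0.003, -0.001]
ft_force: [-6.3, 4.2, 7.6]
grip_width: 0.0455
```

Emit:
{"name": "step_arm", "arguments": {"slide": [[1,0,0],[0.5,0,0],[0,0,0],[0,0,0]], "twist": [0,0,0,0]}}

```text
time: 30.93
position: [0.4738, -0.0788, 0.0467]
tool_rot: [0.934, -0.358, -0.004, -0.001]
ft_force: [-7.8, 7.2, 10.6]
grip_width: 0.0455
```

```bash
python3 g.py 454.9 -61.7 47 -41.9
```

```text
t 30.93 pos [473.8 -78.8  46.7] phi -41.95 q6 109.0 F [-7.8  7.2 10.6] w 45.5 tilt [-0.009  0.002 -1.   ]
twist -0.1 then slide [-25.5  -0.1  -0.3]
```

Emit:
{"name": "step_arm", "arguments": {"slide": [[1,0,0],[1,0,0],[0,0,0],[0,0,0]], "twist": [0,0,0,0]}}

```text
time: 31.27
position: [0.4739, -0.0789, 0.0466]
tool_rot: [0.934, -0.358, -0.006, -0.001]
ft_force: [-7.8, 10.0, 13.4]
grip_width: 0.0458
```

```bash
python3 g.py 454.9 -61.7 47 -41.9
```

```text
t 31.27 pos [473.9 -78.9  46.6] phi -41.97 q6 108.9 F [-7.8 10.  13.4] w 45.8 tilt [-0.012  0.002 -1.   ]
twist -0.1 then slide [-25.6  -0.1  -0.4]
```

Emit:
{"name": "step_arm", "arguments": {"slide": [[-1.5,0,0],[-1.5,0,0],[-0.5,0,0],[0,0,0],[0,0,0]], "twist": [0,0,0,0,0]}}

```text
time: 31.68
position: [0.4738, -0.0788, 0.0466]
tool_rot: [0.934, -0.358, -0.003, -0.0]
ft_force: [-6.0, 3.5, 8.2]
grip_width: 0.0457
```

```bash
python3 g.py 454.9 -61.7 47 -41.9
```

```text
t 31.68 pos [473.8 -78.8  46.6] phi -41.94 q6 109.0 F [-6.   3.5  8.2] w 45.7 tilt [-0.006  0.001 -1.   ]
twist -0.0 then slide [-25.5  -0.1  -0.4]
```

Unloaded without moving. Now I open the gripper and go up.

Emit:
{"name": "step_arm", "arguments": {"slide": [[0,0,0],[0,0,0],[0,0,0],[0,0,0],[0,0,0],[0,0,0]], "twist": [0,0,0,0,0,0], "jaw": 72}}

```text
time: 32.18
position: [0.4769, -0.0808, 0.0466]
tool_rot: [0.934, -0.358, 0.001, -0.0]
ft_force: [-0.2, -0.3, 0.3]
grip_width: 0.0707
```

Emit:
{"name": "step_arm", "arguments": {"slide": [[0,0,-5],[0,0,-20],[0,0,-30],[0,0,-40],[0,0,0]], "twist": [0,0,0,0,0]}}

```text
time: 32.6
position: [0.48, -0.0819, 0.1475]
tool_rot: [0.934, -0.358, 0.006, 0.0]
ft_force: [0.9, -0.2, -0.1]
grip_width: 0.0726
```

```bash
python3 g.py 437.5 -400 142 -28.5
python3 - <<'E'
from h import *
c=cam('side');over(c,'p17s',[],240,180,140,140,5)
E
```

```text
t 32.6 pos [480.  -81.9 147.5] phi -41.92 q6 109.0 F [ 0.9 -0.2 -0.1] w 72.6 tilt [ 0.012 -0.004 -1.   ]
twist -13.4 then slide [114.4 299.9   5.5]
```

View pics/p17s.png

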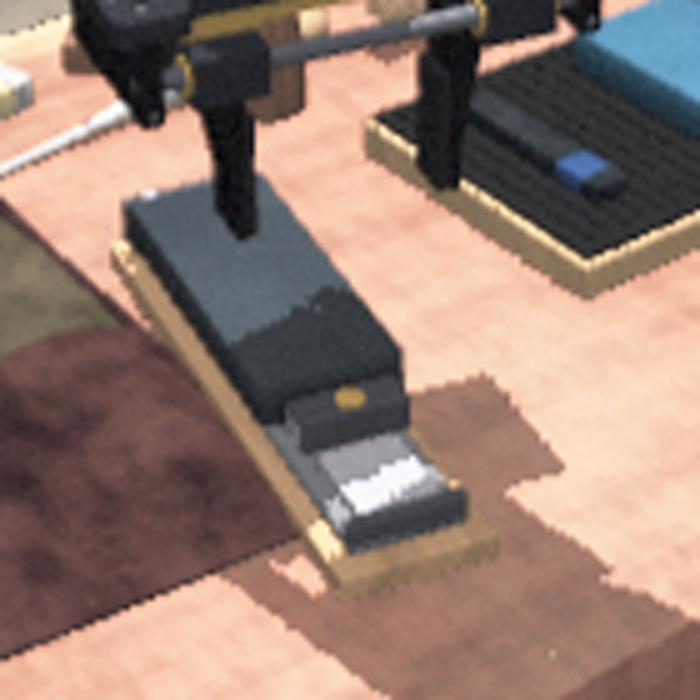

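Emit:
{"name": "step_arm", "arguments": {"slide": [[0,0,0],[0,0,0],[14,37,0],[14,37,0],[14,37,0],[14,37,0],[14,38,0],[14,38,0],[14,38,0],[14,38,0],[0,0,0],[0,0,0]], "twist": [-6.7,-6.7,0,0,0,0,0,0,0,0,0,0], "jaw": 87}}

```text
time: 33.65
position: [0.4303, -0.3997, 0.1405]
tool_rot: [0.969, -0.248, -0.0, -0.0]
ft_force: [-0.3, 1.1, -0.5]
grip_width: 0.0869
```

```bash
python3 g.py 437.5 -400 70 -28.5
python3 - <<'E'
from h import *
H=((541.9,-139),48.1)
ho=[(box(*H,60,16,12,40,(0,-83)),(0,0,255)),(box(*H,46,21,25,41,(0,85.5)),(255,0,255))]
ho+=[(box(*H,62,150,28,48),(0,255,0))]
c=cam('top');cv2.imwrite('pics/p18.png',c['color'])
over(c,'p18t',ho,270,165,100,100,6)
over(c,'p18u',[],270,165,100,100,6)
c=cam('side');over(c,'p18s',ho,240,180,100,120,5);over(c,'p18v',[(box((437.5,-400),61.5,68,110,22,42),(255,255,255))],300,130,160,130,4)
a,b=cv2.imread('pics/p18t.png'),cv2.imread('pics/p18s.png')
b=cv2.resize(b,(500,600))
cv2.imwrite('pics/p18w.png',cv2.resize(np.hstack([a,b]),None,fx=.72,fy=.72,interpolation=cv2.INTER_AREA))
E
```

```text
t 33.65 pos [ 430.3 -399.7  140.5] phi -28.76 q6 65.0 F [-0.3  1.1 -0.5] w 86.9 tilt [-0. -0. -1.]
twist -0.3 then slide [ 6.4 -3.2 70.5]
```

View pics/p18w.png

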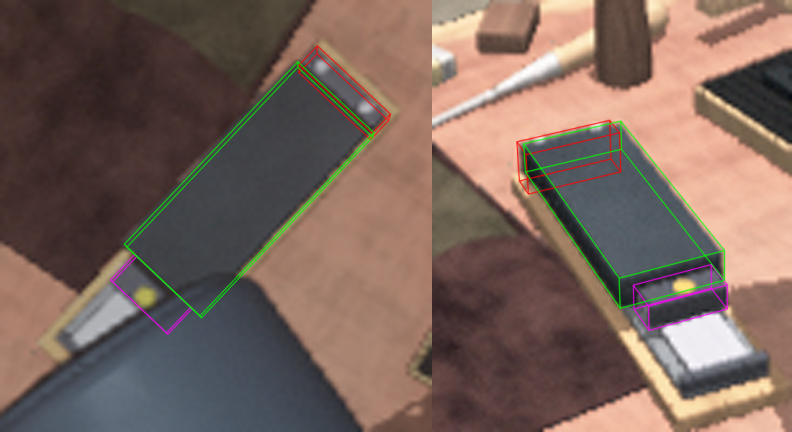

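View pics/p18v.png

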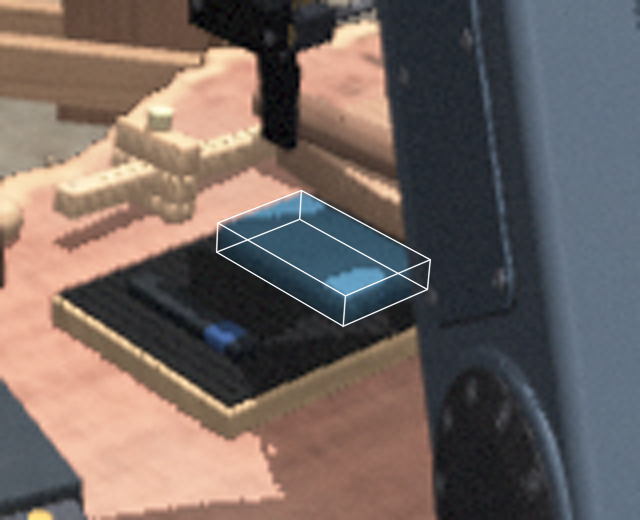

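Stone end meets the stop, and the jaw box at 28 mm matches the image. I'll check this again with a clear view. Now I pick up the blue stone.

Emit:
{"name": "step_arm", "arguments": {"slide": [[6,-3,25],[0,0,25],[0,0,20],[0,0,12],[0,0,8],[0,0,5],[0,0,0],[0,0,0]], "twist": [0,0,0,0,0,0,0,0]}}

```text
time: 34.42
position: [0.4384, -0.3978, 0.0472]
tool_rot: [0.969, -0.246, 0.0, 0.0]
ft_force: [-0.1, 0.2, 1.5]
grip_width: 0.087
```

```bash
python3 g.py 437.5 -400.2 40 -28.5
```

```text
t 34.42 pos [ 438.4 -397.8   47.2] phi -28.5 q6 65.5 F [-0.1  0.2  1.5] w 87.0 tilt [ 0.001  0.    -1.   ]
twist -0.0 then slide [0.3 2.5 7.2]
```

Emit:
{"name": "step_arm", "arguments": {"slide": [[0,2.5,3],[0,0,2],[0,0,1],[0,0,0],[0,0,0]], "twist": [0,0,0,0,0]}}

```text
time: 34.83
position: [0.4368, -0.4001, 0.0408]
tool_rot: [0.969, -0.247, 0.0, 0.0]
ft_force: [0.3, -0.8, 0.7]
grip_width: 0.0869
```

Emit:
{"name": "step_arm", "arguments": {"slide": [[0,0,0],[0,0,0],[0,0,0],[0,0,0],[0,0,0],[0,0,0],[0,0,0],[0,0,0],[0,0,0]], "twist": [0,0,0,0,0,0,0,0,0], "jaw": 60, "force": 35}}

```text
time: 35.58
position: [0.4368, -0.3999, 0.0407]
tool_rot: [0.969, -0.246, 0.0, -0.0]
ft_force: [-0.1, 0.1, 0.7]
grip_width: 0.0678
```

Emit:
{"name": "step_arm", "arguments": {"slide": [[0,0,-2],[0,0,-5],[0,0,-10],[0,0,-20],[0,0,-30],[0,0,-30],[0,0,-15],[0,0,0]], "twist": [0,0,0,0,0,0,0,0]}}

```text
time: 36.25
position: [0.4386, -0.4021, 0.1574]
tool_rot: [0.969, -0.246, 0.004, 0.003]
ft_force: [0.8, -1.0, -3.1]
grip_width: 0.0679
```

```bash
python3 g.py 654.1 111.7 150 -19.5
python3 - <<'E'
from h import *
c=cam('side');over(c,'p19v',[],300,100,160,160,4)
E
```

```text
t 36.25 pos [ 438.6 -402.1  157.4] phi -28.52 q6 65.3 F [ 0.8 -1.  -3.1] w 67.9 tilt [ 0.009  0.004 -1.   ]
twist -9.0 then slide [  31.6 -556.3    7.4]
```

View pics/p19v.png

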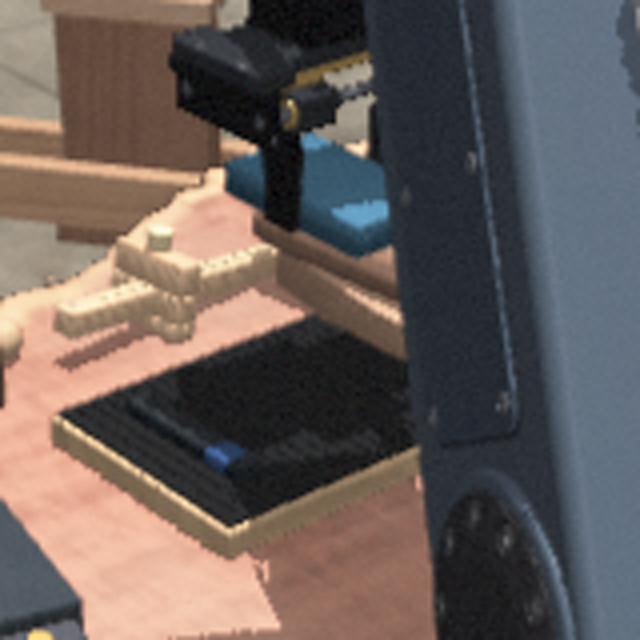

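Emit:
{"name": "step_arm", "arguments": {"slide": [[0,0,0],[0,0,0],[2,-37,0],[2,-37,0],[2,-37,0],[2,-37,0],[2,-37,0],[2,-37,0],[2,-37,0],[2,-37,0],[2,-37,0],[2,-37,0],[2,-37,0],[2,-37,0],[2,-37,0],[2,-37,0],[2,-37,0],[0,0,0],[0,0,0]], "twist": [-4.5,-4.5,0,0,0,0,0,0,0,0,0,0,0,0,0,0,0,0,0]}}

```text
time: 37.88
position: [0.6495, 0.1154, 0.1503]
tool_rot: [0.986, -0.168, -0.002, 0.0]
ft_force: [0.4, -0.6, -3.4]
grip_width: 0.0675
```

```bash
python3 g.py 654.1 111.7 80 -19.5
python3 - <<'E'
from h import *
H=((541.9,-139),48.1)
c=cam('top');cv2.imwrite('pics/p20.png',c['color'])
over(c,'p20t',[],270,165,100,100,6)
c=cam('side');cv2.imwrite('pics/p20s.png',c['color'])
over(c,'p20v',[],240,180,100,120,5)
a,b=cv2.imread('pics/p20t.png'),cv2.imread('pics/p20v.png')
b=cv2.resize(b,(500,600))
cv2.imwrite('pics/p20w.png',cv2.resize(np.hstack([a,b]),None,fx=.72,fy=.72,interpolation=cv2.INTER_AREA))
E
```

```text
t 37.88 pos [649.5 115.4 150.3] phi -19.29 q6 109.7 F [ 0.4 -0.6 -3.4] w 67.5 tilt [-0.003  0.001 -1.   ]
twist 0.2 then slide [ 5.6  1.9 70.3]
```

View pics/p20w.png

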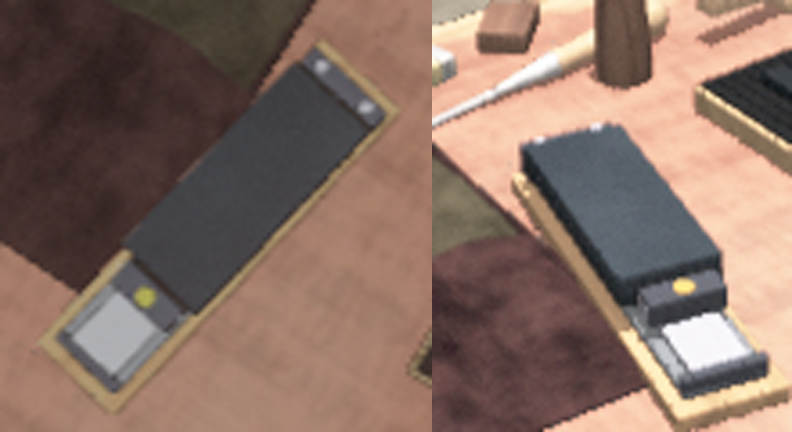

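View pics/p20s.png

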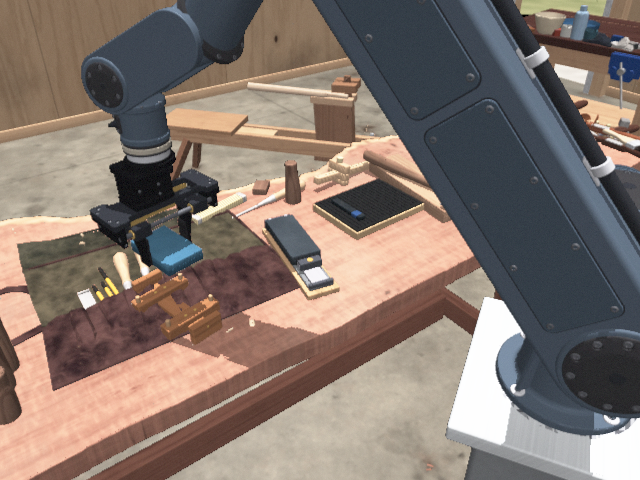

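Run:
```python
import cv2,numpy as np
a=cv2.imread('pics/p20.png')
A=cv2.resize(a[170:202,328:366],None,fx=10,fy=10,interpolation=cv2.INTER_CUBIC)
B=cv2.resize(a[215:247,290:328],None,fx=10,fy=10,interpolation=cv2.INTER_CUBIC)
s=cv2.imread('pics/p20s.png')
C=cv2.resize(s[208:240,258:296],None,fx=10,fy=10,interpolation=cv2.INTER_CUBIC)
D=cv2.resize(s[240:272,288:326],None,fx=10,fy=10,interpolation=cv2.INTER_CUBIC)
I=np.vstack([np.hstack([A,B]),np.hstack([C,D])]);I=np.clip(I.astype(float)*1.6,0,255).astype(np.uint8)
cv2.imwrite('pics/p21.png',cv2.resize(I,(700,590)))
```

```text
(no output)
```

View pics/p21.png

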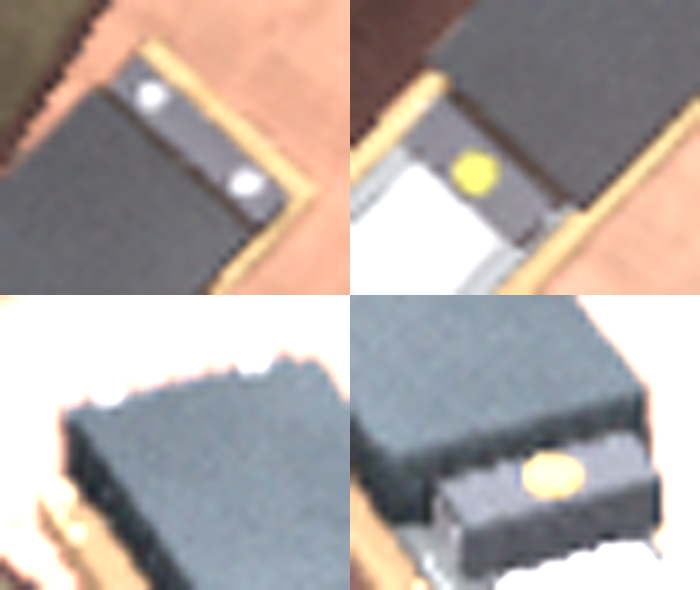

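Run:
```python
import cv2,numpy as np
a=cv2.imread('pics/p20.png')
A=cv2.resize(a[172:262,276:366],None,fx=6.6,fy=6.6,interpolation=cv2.INTER_CUBIC)
cv2.imwrite('pics/p22.png',np.clip(A.astype(float)*1.4,0,255).astype(np.uint8))
```

```text
(no output)
```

View pics/p22.png

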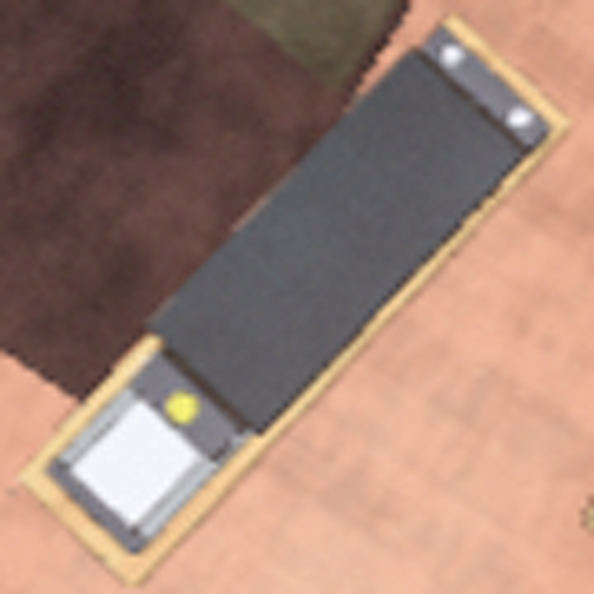

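Run:
```python
from h import *
c=cam('top')
z=lambda p:unz(p,276,172,6.6)
def q(a,b): return [(a,-b),(a,b),(-a,b),(-a,-b)]
t,th,e=rigid(q(.031,.075),ray(c,z([(416,47),(150,328),(263,434),(528,157)]),.048));print('stone',t,np.degrees(th),np.round(e*1e3,1).tolist())
h=np.array([.5419,-.139]);a=np.radians(48.1);M=np.array([[np.cos(a),-np.sin(a)],[np.sin(a),np.cos(a)]])
print('stone in holder',(t-h)@M*1e3)
L=lambda p,zz:np.round((ray(c,p,zz)[:,:2]-h)@M*1e3,1).tolist()
print('plank',L(z([(447,15),(570,125),(22,478),(132,585)]),.012))
print('knob now',L(z([(182,407)]),.048),'before',L(unz([(162,456)],270,165),.048))
print('jaw back',L(z([(132,382),(213,458)]),.041))
```

```text
stone [ 0.54186971 -0.13858368] 47.964291751005305 [[0.4, -0.6], [-0.8, -0.6], [0.6, 0.4], [-0.3, 0.8]]
stone in holder [0.28964837 0.3005761 ]
plank [[34.9, -97.9], [-31.3, -99.2], [30.4, 153.2], [-30.8, 153.8]]
knob now [[0.3, 89.1]] before [[-0.5, 114.3]]
jaw back [[21.8, 95.4], [-21.6, 95.2]]
```

The stone sits at (0.3, 0.3) mm and 0° in the holder frame. But the jaw travelled only about 25.3 mm by both the knob and the TCP, not 28, so the fingers may have hit the stone and left a gap of about 2 mm. To keep the order asked, I'll put the blue stone back on the mat and push the jaw from behind before going on.

```bash
python3 g.py 437 -400 150 -28.5
```

```text
t 38.03 pos [649.1 112.1 151.1] phi -19.57 q6 109.7 F [-1.  -1.1 -2.9] w 67.8 tilt [-0.003  0.002 -1.   ]
twist 8.9 then slide [ 58.  551.2   1.1]
```

Emit:
{"name": "step_arm", "arguments": {"slide": [[0,0,0],[0,0,0],[4,37,0],[4,37,0],[4,37,0],[4,37,0],[4,37,0],[4,37,0],[4,37,0],[4,37,0],[4,37,0],[4,37,0],[4,37,0],[4,37,0],[3,36,0],[4,36,0],[3,35,0],[0,0,0],[0,0,0]], "twist": [4.5,4.4,0,0,0,0,0,0,0,0,0,0,0,0,0,0,0,0,0]}}

```text
time: 39.62
position: [0.4368, -0.402, 0.1526]
tool_rot: [0.969, -0.249, -0.0, 0.0]
ft_force: [0.2, 1.1, -3.8]
grip_width: 0.0677
```

```bash
python3 g.py 437 -400 50 -28.5
```

```text
t 39.62 pos [ 436.8 -402.   152.6] phi -28.8 q6 65.4 F [ 0.2  1.1 -3.8] w 67.7 tilt [-0.  0. -1.]
twist -0.3 then slide [ -0.8  -1.9 102.6]
```

Emit:
{"name": "step_arm", "arguments": {"slide": [[0,-1,30],[0,0,30],[0,0,25],[0,0,12],[0,0,6],[0,0,3],[0,0,1],[0,0,0],[0,0,0]], "twist": [0,0,0,0,0,0,0,0,0]}}

```text
time: 40.37
position: [0.4405, -0.399, 0.047]
tool_rot: [0.969, -0.245, 0.001, 0.001]
ft_force: [-0.4, -0.4, -4.3]
grip_width: 0.0675
```

Emit:
{"name": "step_arm", "arguments": {"slide": [[0,0,2],[0,0,1],[0,0,0],[0,0,0],[0,0,0]], "twist": [0,0,0,0,0]}}

```text
time: 40.78
position: [0.4398, -0.3982, 0.0428]
tool_rot: [0.969, -0.246, 0.0, 0.0]
ft_force: [-0.2, 0.5, -3.5]
grip_width: 0.0674
```

Emit:
{"name": "step_arm", "arguments": {"slide": [[0,0,1],[0,0,0.5],[0,0,0],[0,0,0]], "twist": [0,0,0,0]}}

```text
time: 41.12
position: [0.4397, -0.3982, 0.0411]
tool_rot: [0.969, -0.246, -0.0, -0.0]
ft_force: [0.2, -0.3, -3.2]
grip_width: 0.0681
```

Emit:
{"name": "step_arm", "arguments": {"slide": [[0,0,0.5],[0,0,0],[0,0,0]], "twist": [0,0,0]}}

```text
time: 41.37
position: [0.4399, -0.3983, 0.0407]
tool_rot: [0.969, -0.246, 0.0, 0.0]
ft_force: [0.1, 0.5, -2.7]
grip_width: 0.0677
```

Emit:
{"name": "step_arm", "arguments": {"slide": [[0,0,0.3],[0,0,0],[0,0,0],[0,0,0],[0,0,0],[0,0,0],[0,0,0]], "twist": [0,0,0,0,0,0,0], "jaw": 87}}

```text
time: 41.95
position: [0.4398, -0.3983, 0.0404]
tool_rot: [0.969, -0.246, 0.0, 0.0]
ft_force: [-0.2, 0.8, 0.7]
grip_width: 0.0868
```

Emit:
{"name": "step_arm", "arguments": {"slide": [[0,0,-5],[0,0,-20],[0,0,-30],[0,0,-30],[0,0,-15],[0,0,0]], "twist": [0,0,0,0,0,0]}}

```text
time: 42.45
position: [0.4416, -0.4004, 0.1447]
tool_rot: [0.969, -0.245, 0.003, 0.003]
ft_force: [0.3, -0.0, -0.4]
grip_width: 0.0866
```

```bash
python3 g.py 457.1 -62.8 140 -41.9
```

```text
t 42.45 pos [ 441.6 -400.4  144.7] phi -28.42 q6 65.5 F [ 0.3 -0.  -0.4] w 86.6 tilt [ 0.008  0.004 -1.   ]
twist 13.5 then slide [-213.9 -261.6    4.7]
```

Emit:
{"name": "step_arm", "arguments": {"slide": [[0,0,0],[0,0,0],[-24,-29,0],[-24,-29,0],[-24,-29,0],[-24,-29,0],[-24,-29,0],[-24,-29,0],[-24,-29,0],[-23,-29,0],[-23,-29,0],[0,0,20],[0,0,20],[0,0,0],[0,0,0]], "twist": [6.8,6.7,0,0,0,0,0,0,0,0,0,0,0,0,0], "jaw": 0}}

```text
time: 43.7
position: [0.4539, -0.0605, 0.0993]
tool_rot: [0.934, -0.358, -0.002, -0.0]
ft_force: [0.8, 0.8, -0.7]
grip_width: 0.0017
```

```bash
python3 g.py 457.1 -62.8 70 -41.9
python3 - <<'E'
from h import *
c=cam('side');over(c,'p23s',[],240,180,140,140,5)
E
```

```text
t 43.7 pos [453.9 -60.5  99.3] phi -41.91 q6 110.3 F [ 0.8  0.8 -0.7] w 1.7 tilt [-0.004  0.001 -1.   ]
twist -0.0 then slide [ 4.  -0.4 29.3]
```

View pics/p23s.png

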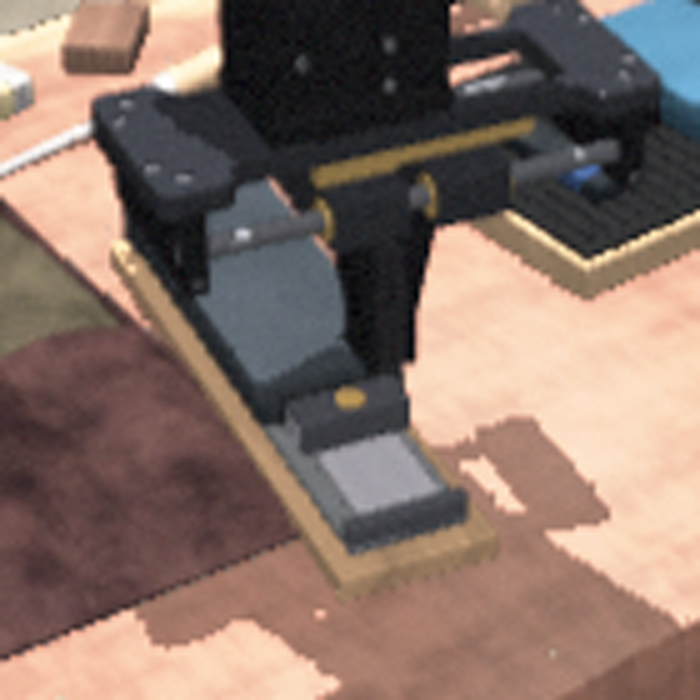

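Emit:
{"name": "step_arm", "arguments": {"slide": [[2,0,20],[0,0,12],[0,0,8],[0,0,5],[0,0,2],[0,0,0],[0,0,0]], "twist": [0,0,0,0,0,0,0]}}

```text
time: 44.33
position: [0.4567, -0.0626, 0.0538]
tool_rot: [0.934, -0.358, 0.0, -0.0]
ft_force: [-1.4, -0.1, 0.0]
grip_width: 0.0006
```

```bash
python3 g.py 457.1 -62.8 48 -41.9
python3 - <<'E'
from h import *
c=cam('side');over(c,'p24s',[],240,180,140,140,5)
E
```

```text
t 44.33 pos [456.7 -62.6  53.8] phi -41.94 q6 110.2 F [-1.4 -0.1  0. ] w 0.6 tilt [ 0.001 -0.    -1.   ]
twist -0.0 then slide [ 0.4 -0.1  5.8]
```

View pics/p24s.png

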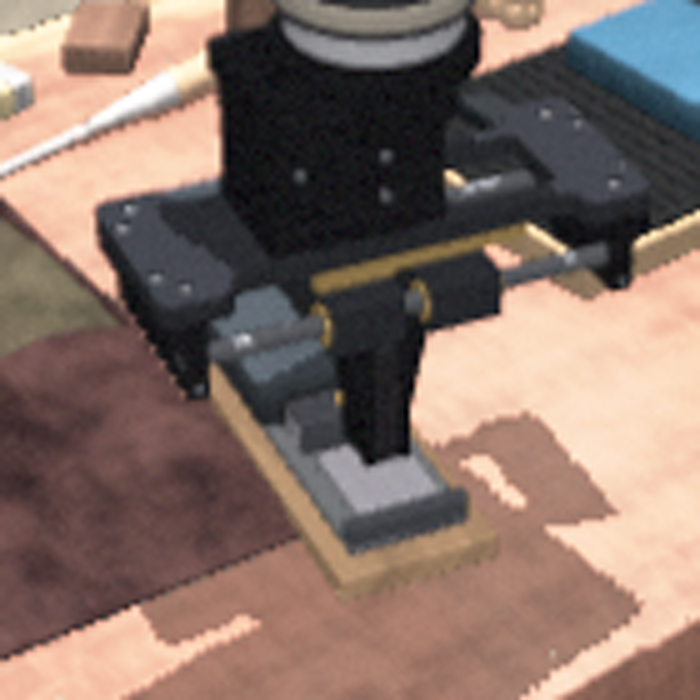

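Emit:
{"name": "step_arm", "arguments": {"slide": [[0,0,3],[0,0,2],[2,0,0],[2,0,0],[1,0,0],[0,0,0],[0,0,0]], "twist": [0,0,0,0,0,0,0]}}

```text
time: 44.97
position: [0.4603, -0.0658, 0.0484]
tool_rot: [0.934, -0.358, 0.0, -0.0]
ft_force: [-0.9, -0.7, 0.3]
grip_width: 0.0005
```

```bash
python3 g.py 457.1 -62.8 48 -41.9
```

```text
t 44.97 pos [460.3 -65.8  48.4] phi -41.94 q6 110.0 F [-0.9 -0.7  0.3] w 0.5 tilt [ 0. -0. -1.]
twist -0.0 then slide [-4.4 -0.1  0.4]
```

Emit:
{"name": "step_arm", "arguments": {"slide": [[1,0,0],[1,0,0],[0,0,0],[0,0,0]], "twist": [0,0,0,0]}}

```text
time: 45.3
position: [0.4617, -0.0671, 0.0484]
tool_rot: [0.934, -0.358, 0.0, -0.0]
ft_force: [0.5, 0.1, -0.3]
grip_width: 0.0006
```

Emit:
{"name": "step_arm", "arguments": {"slide": [[1,0,0],[1,0,0],[0,0,0],[0,0,0]], "twist": [0,0,0,0]}}

```text
time: 45.63
position: [0.462, -0.0676, 0.0483]
tool_rot: [0.934, -0.358, -0.001, -0.0]
ft_force: [-1.7, 3.3, 1.3]
grip_width: 0.0006
```

```bash
python3 g.py 457.1 -62.8 48 -41.9
```

```text
t 45.63 pos [462.  -67.6  48.3] phi -41.93 q6 109.8 F [-1.7  3.3  1.3] w 0.6 tilt [-0.003  0.001 -1.   ]
twist -0.0 then slide [-6.9 -0.3  0.3]
```

Emit:
{"name": "step_arm", "arguments": {"slide": [[1,0,0],[1,0,0],[0,0,0],[0,0,0]], "twist": [0,0,0,0]}}

```text
time: 45.97
position: [0.4621, -0.0678, 0.0482]
tool_rot: [0.934, -0.358, -0.003, -0.001]
ft_force: [-2.9, 7.6, 4.6]
grip_width: 0.0004
```

Emit:
{"name": "step_arm", "arguments": {"slide": [[1,0,0],[1,0,0],[0,0,0],[0,0,0]], "twist": [0,0,0,0]}}

```text
time: 46.3
position: [0.4621, -0.068, 0.0481]
tool_rot: [0.934, -0.358, -0.005, -0.001]
ft_force: [-3.5, 11.4, 6.7]
grip_width: 0.0002
```

Emit:
{"name": "step_arm", "arguments": {"slide": [[1,0,0],[1,0,0],[0,0,0],[0,0,0]], "twist": [0,0,0,0]}}

```text
time: 46.63
position: [0.462, -0.0681, 0.048]
tool_rot: [0.934, -0.358, -0.007, -0.001]
ft_force: [-4.3, 13.8, 7.8]
grip_width: 0.0006
```

```bash
python3 g.py 457.1 -62.8 48 -41.9
```

```text
t 46.63 pos [462.  -68.1  48. ] phi -41.97 q6 109.5 F [-4.3 13.8  7.8] w 0.6 tilt [-0.013  0.003 -1.   ]
twist -0.1 then slide [-7.2 -0.7  0. ]
```

A 14 N push from behind, against 2–3 N of sliding friction, doesn't move the jaw. So the stone really is clamped, and the jaw must have started about 2.5 mm in. I back off and pick up the blue stone again.

Emit:
{"name": "step_arm", "arguments": {"slide": [[-3,0,0],[-4,0,0],[-4,0,0],[0,0,0],[0,0,-10],[0,0,-25],[0,0,-30],[0,0,-30],[0,0,0],[0,0,0]], "twist": [0,0,0,0,0,0,0,0,0,0]}}

```text
time: 47.47
position: [0.4615, -0.0662, 0.1451]
tool_rot: [0.934, -0.358, 0.003, 0.0]
ft_force: [-0.3, 0.7, 0.1]
grip_width: 0.0004
```

```bash
python3 g.py 439.8 -398.3 142 -28.5
```

```text
t 47.47 pos [461.5 -66.2 145.1] phi -41.94 q6 110.0 F [-0.3  0.7  0.1] w 0.4 tilt [ 0.006 -0.002 -1.   ]
twist -13.4 then slide [139.4 302.2   3.1]
```

Emit:
{"name": "step_arm", "arguments": {"slide": [[0,0,0],[0,0,0],[16,33,0],[16,34,0],[15,34,0],[15,34,0],[15,34,0],[15,33,0],[15,33,0],[16,33,0],[16,33,0],[0,0,0],[0,0,0]], "twist": [-6.7,-6.7,0,0,0,0,0,0,0,0,0,0,0], "jaw": 87}}

```text
time: 48.55
position: [0.437, -0.3982, 0.1416]
tool_rot: [0.969, -0.248, -0.0, -0.0]
ft_force: [0.3, 0.1, -0.4]
grip_width: 0.0791
```

```bash
python3 g.py 439.8 -398.3 60 -28.5
```

```text
t 48.55 pos [ 437.  -398.2  141.6] phi -28.73 q6 65.6 F [ 0.3  0.1 -0.4] w 79.1 tilt [-0.001 -0.    -1.   ]
twist -0.2 then slide [ 2.5 -1.2 81.6]
```

Emit:
{"name": "step_arm", "arguments": {"slide": [[2,-1,10],[0,0,10],[0,0,20],[0,0,25],[0,0,15],[0,0,10],[0,0,5],[0,0,0],[0,0,0]], "twist": [0,0,0,0,0,0,0,0,0]}}

```text
time: 49.3
position: [0.4403, -0.3956, 0.0484]
tool_rot: [0.969, -0.246, 0.0, -0.0]
ft_force: [-0.4, -0.0, -0.7]
grip_width: 0.0867
```

```bash
python3 g.py 439.8 -398.3 41.5 -28.5
```

```text
t 49.3 pos [ 440.3 -395.6   48.4] phi -28.49 q6 65.7 F [-0.4 -0.  -0.7] w 86.7 tilt [-0. -0. -1.]
twist 0.0 then slide [0.8 2.7 6.9]
```

Emit:
{"name": "step_arm", "arguments": {"slide": [[0.5,2.5,3],[0,0,2],[0,0,1],[0,0,0],[0,0,0]], "twist": [0,0,0,0,0]}}

```text
time: 49.72
position: [0.4393, -0.3986, 0.0426]
tool_rot: [0.969, -0.246, 0.0, 0.0]
ft_force: [0.4, 0.5, -0.2]
grip_width: 0.0867
```

Emit:
{"name": "step_arm", "arguments": {"slide": [[0,0,0],[0,0,0],[0,0,0],[0,0,0],[0,0,0],[0,0,0],[0,0,0],[0,0,0],[0,0,0]], "twist": [0,0,0,0,0,0,0,0,0], "jaw": 60, "force": 35}}

```text
time: 50.47
position: [0.4393, -0.3983, 0.0424]
tool_rot: [0.969, -0.246, 0.0, -0.0]
ft_force: [-0.1, 0.2, 1.1]
grip_width: 0.0678
```

Emit:
{"name": "step_arm", "arguments": {"slide": [[0,0,-2],[0,0,-5],[0,0,-10],[0,0,-20],[0,0,-30],[0,0,-30],[0,0,-15],[0,0,0]], "twist": [0,0,0,0,0,0,0,0]}}

```text
time: 51.13
position: [0.4411, -0.4006, 0.1591]
tool_rot: [0.969, -0.246, 0.004, 0.003]
ft_force: [0.9, -0.7, -2.9]
grip_width: 0.0675
```

```bash
python3 g.py 654.1 111.7 150 -19.5
```

```text
t 51.13 pos [ 441.1 -400.6  159.1] phi -28.51 q6 65.5 F [ 0.9 -0.7 -2.9] w 67.5 tilt [ 0.009  0.004 -1.   ]
twist -9.0 then slide [  29.8 -554.     9.1]
```

Emit:
{"name": "step_arm", "arguments": {"slide": [[0,0,0],[0,0,0],[2,-37,0],[2,-37,0],[2,-37,0],[2,-37,0],[2,-37,0],[2,-37,0],[2,-37,0],[2,-37,0],[2,-37,0],[2,-37,0],[2,-37,0],[2,-37,0],[2,-37,0],[2,-37,0],[2,-37,0],[0,0,0],[0,0,0]], "twist": [-4.5,-4.5,0,0,0,0,0,0,0,0,0,0,0,0,0,0,0,0,0]}}

```text
time: 52.72
position: [0.6523, 0.117, 0.1527]
tool_rot: [0.986, -0.168, -0.001, 0.0]
ft_force: [0.2, -0.5, -3.7]
grip_width: 0.0677
```

```bash
python3 g.py 654.1 111.7 80 -19.5
```

```text
t 52.72 pos [652.3 117.  152.7] phi -19.29 q6 109.8 F [ 0.2 -0.5 -3.7] w 67.7 tilt [-0.002  0.001 -1.   ]
twist 0.2 then slide [ 3.5  4.4 72.7]
```

Emit:
{"name": "step_arm", "arguments": {"slide": [[3,2,25],[0,0,25],[0,0,22],[0,0,0],[0,0,0],[0,0,0]], "twist": [0,0,0,0,0,0]}}

```text
time: 53.22
position: [0.6556, 0.1108, 0.0829]
tool_rot: [0.985, -0.17, 0.0, 0.0]
ft_force: [0.7, -0.7, -3.4]
grip_width: 0.0676
```

```bash
python3 g.py 654.1 111.7 80 -19.5
```

```text
t 53.22 pos [655.6 110.8  82.9] phi -19.59 q6 109.6 F [ 0.7 -0.7 -3.4] w 67.6 tilt [ 0.001 -0.    -1.   ]
twist -0.1 then slide [-1.7 -0.3  2.9]
```

Run:
```python
from h import *
o=robot.get_obs();p=np.array(o['position'])*1000
B=[(box((p[0],p[1]),70.4,68,110,p[2]-20.4,p[2]-.4),(255,255,255))]+[(box((654.1,111.7),70.5,8,8,37,38,(a,b)),(0,255,255)) for a in(-45,45) for b in (-46,46)]
c=cam('side');over(c,'p25s',B,100,205,150,130,5)
```

```text
(no output)
```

View pics/p25s.png

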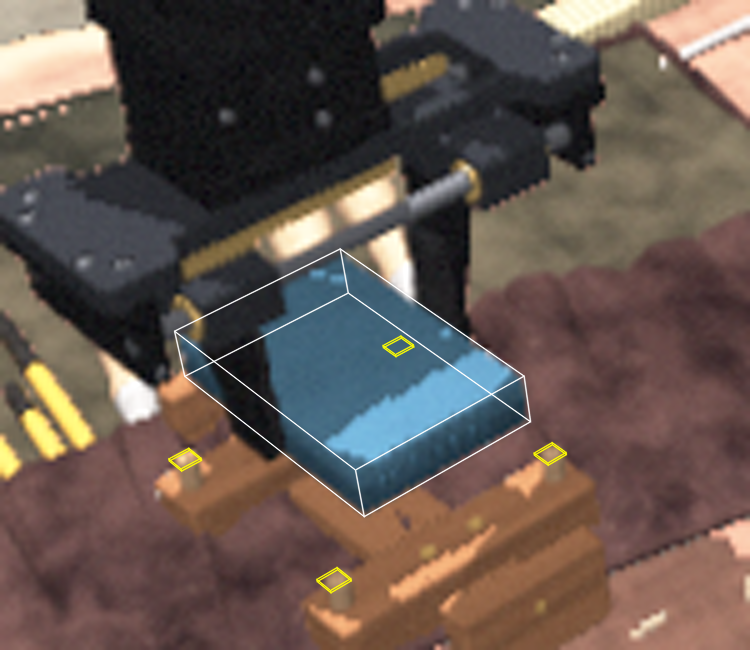

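The blue stone is aligned between the dowels, so I lower it.

Emit:
{"name": "step_arm", "arguments": {"slide": [[-1,0,10],[0,0,10],[0,0,7],[0,0,3],[0,0,2],[0,0,0],[0,0,0]], "twist": [0,0,0,0,0,0,0]}}

```text
time: 53.85
position: [0.6544, 0.1122, 0.0503]
tool_rot: [0.986, -0.17, 0.0, -0.0]
ft_force: [0.3, -0.9, -3.5]
grip_width: 0.0674
```

Emit:
{"name": "step_arm", "arguments": {"slide": [[0,0,1],[0,0,0.7],[0,0,0],[0,0,0]], "twist": [0,0,0,0]}}

```text
time: 54.18
position: [0.6544, 0.1121, 0.0488]
tool_rot: [0.986, -0.17, 0.0, -0.0]
ft_force: [-0.5, 0.7, -3.6]
grip_width: 0.0678
```

Emit:
{"name": "step_arm", "arguments": {"slide": [[0,0,0.7],[0,0,0],[0,0,0]], "twist": [0,0,0]}}

```text
time: 54.43
position: [0.6543, 0.1121, 0.048]
tool_rot: [0.986, -0.17, -0.0, -0.0]
ft_force: [0.1, 0.0, -3.4]
grip_width: 0.0677
```

Emit:
{"name": "step_arm", "arguments": {"slide": [[0,0,0.7],[0,0,0],[0,0,0]], "twist": [0,0,0]}}

```text
time: 54.68
position: [0.6542, 0.1121, 0.0472]
tool_rot: [0.986, -0.17, -0.0, 0.0]
ft_force: [-0.4, 0.9, -4.1]
grip_width: 0.0677
```

Emit:
{"name": "step_arm", "arguments": {"slide": [[0,0,0.6],[0,0,0],[0,0,0]], "twist": [0,0,0]}}

```text
time: 54.93
position: [0.6542, 0.1121, 0.0466]
tool_rot: [0.986, -0.17, -0.0, 0.0]
ft_force: [-0.5, -0.1, -2.7]
grip_width: 0.0674
```

Emit:
{"name": "step_arm", "arguments": {"slide": [[0,0,0.5],[0,0,0],[0,0,0]], "twist": [0,0,0]}}

```text
time: 55.18
position: [0.6544, 0.1121, 0.0465]
tool_rot: [0.986, -0.17, 0.0, -0.0]
ft_force: [-0.2, -1.2, 0.0]
grip_width: 0.0674
```

Contact. Release, then go up and back for the slip.

Emit:
{"name": "step_arm", "arguments": {"slide": [[0,0,0],[0,0,0],[0,0,0],[0,0,0],[0,0,0],[0,0,0],[0,0,0]], "twist": [0,0,0,0,0,0,0], "jaw": 87}}

```text
time: 55.77
position: [0.6543, 0.1121, 0.0462]
tool_rot: [0.986, -0.17, 0.0, -0.0]
ft_force: [-0.7, 0.2, 0.5]
grip_width: 0.0866
```

Emit:
{"name": "step_arm", "arguments": {"slide": [[0,0,-5],[0,0,-20],[0,0,-30],[0,0,-30],[0,0,-15],[0,0,0]], "twist": [0,0,0,0,0,0]}}

```text
time: 56.27
position: [0.6574, 0.1122, 0.1513]
tool_rot: [0.986, -0.17, 0.005, -0.001]
ft_force: [0.2, 1.1, 0.6]
grip_width: 0.0869
```

```bash
python3 g.py 484.8 -312.5 142 -28.5
```

```text
t 56.27 pos [657.4 112.2 151.3] phi -19.52 q6 109.6 F [0.2 1.1 0.6] w 86.9 tilt [ 0.009 -0.003 -1.   ]
twist 9.0 then slide [ 51.  455.6   9.3]
```

Emit:
{"name": "step_arm", "arguments": {"slide": [[0,0,0],[0,0,0],[4,38,0],[4,38,0],[4,38,0],[4,38,0],[4,38,0],[5,38,0],[5,38,0],[5,38,0],[5,38,0],[5,38,0],[5,38,0],[4,37,0],[0,0,15],[0,0,0],[0,0,0]], "twist": [4.5,4.5,0,0,0,0,0,0,0,0,0,0,0,0,0,0,0], "jaw": 50}}

```text
time: 57.68
position: [0.483, -0.3125, 0.1297]
tool_rot: [0.969, -0.247, -0.002, -0.001]
ft_force: [0.3, 0.2, -0.1]
grip_width: 0.0497
```

```bash
python3 g.py 484.8 -312.5 60 -28.5
python3 - <<'E'
from h import *
c=cam('top');over(c,'p26t',[(box((654.3,112.1),70.5,68,110,26,46),(255,255,255))],190,115,85,100,6)
c=cam('side');over(c,'p26s',[(box((484.8,-312.5),61.5,18,100,22,31),(0,255,0))],300,120,130,130,4)
a,b=cv2.imread('pics/p26t.png'),cv2.imread('pics/p26s.png')
b=cv2.resize(b,(600,600))
cv2.imwrite('pics/p26w.png',cv2.resize(np.hstack([a,b]),None,fx=.7,fy=.7,interpolation=cv2.INTER_AREA))
E
```

```text
t 57.68 pos [ 483.  -312.5  129.7] phi -28.59 q6 74.5 F [ 0.3  0.2 -0.1] w 49.7 tilt [-0.004 -0.002 -1.   ]
twist -0.1 then slide [ 1.6 -0.8 69.7]
```

View pics/p26w.png

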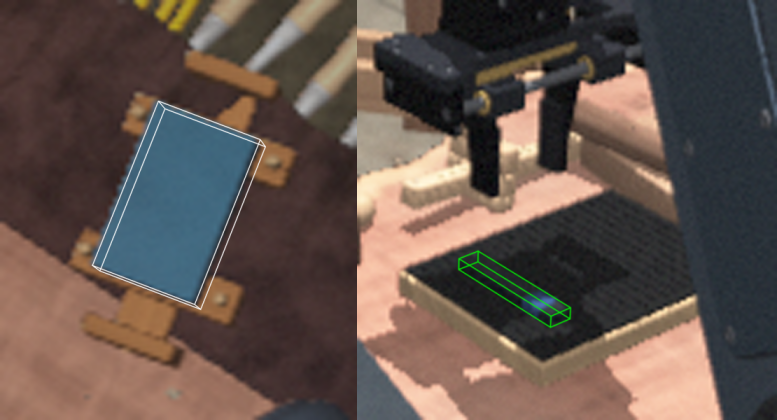

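The blue stone is flat and square between the four dowels, and the slip is where I left it. Pick up the slip.

Emit:
{"name": "step_arm", "arguments": {"slide": [[1,0,25],[0,0,25],[0,0,18],[0,0,8],[0,0,6],[0,0,3],[0,0,0],[0,0,0]], "twist": [0,0,0,0,0,0,0,0]}}

```text
time: 58.45
position: [0.486, -0.3142, 0.047]
tool_rot: [0.969, -0.246, 0.001, 0.0]
ft_force: [0.2, 0.2, -0.1]
grip_width: 0.0499
```

```bash
python3 g.py 484.8 -312.5 41 -28.5
```

```text
t 58.45 pos [ 486.  -314.2   47. ] phi -28.5 q6 74.6 F [ 0.2  0.2 -0.1] w 49.9 tilt [ 0.002  0.    -1.   ]
twist 0.0 then slide [-1.8 -0.9  6. ]
```

Emit:
{"name": "step_arm", "arguments": {"slide": [[-1,-0.9,3],[0,0,1.5],[0,0,0.5],[0,0,0],[0,0,0]], "twist": [0,0,0,0,0]}}

```text
time: 58.87
position: [0.4849, -0.3128, 0.0413]
tool_rot: [0.969, -0.246, 0.0, 0.0]
ft_force: [0.1, -0.4, -0.1]
grip_width: 0.0501
```

Emit:
{"name": "step_arm", "arguments": {"slide": [[0,0,0],[0,0,0],[0,0,0],[0,0,0],[0,0,0],[0,0,0],[0,0,0],[0,0,0],[0,0,0],[0,0,0]], "twist": [0,0,0,0,0,0,0,0,0,0], "jaw": 10, "force": 12}}

```text
time: 59.7
position: [0.4849, -0.3127, 0.0411]
tool_rot: [0.969, -0.246, -0.0, 0.0]
ft_force: [-0.4, -0.8, -0.3]
grip_width: 0.018
```

Emit:
{"name": "step_arm", "arguments": {"slide": [[0,0,-3],[0,0,-10],[0,0,-25],[0,0,-30],[0,0,-35],[0,0,-10],[0,0,0]], "twist": [0,0,0,0,0,0,0]}}

```text
time: 60.28
position: [0.4867, -0.3143, 0.1582]
tool_rot: [0.969, -0.246, 0.004, 0.002]
ft_force: [0.1, 0.4, -1.0]
grip_width: 0.0179
```

```bash
python3 g.py 654.2 112.1 150 -19.5
python3 - <<'E'
from h import *
c=cam('side');over(c,'p27s',[],300,90,130,150,4)
E
```

```text
t 60.28 pos [ 486.7 -314.3  158.2] phi -28.52 q6 74.6 F [ 0.1  0.4 -1. ] w 17.9 tilt [ 0.008  0.002 -1.   ]
twist -9.0 then slide [  15.5 -457.8    8.2]
```

View pics/p27s.png

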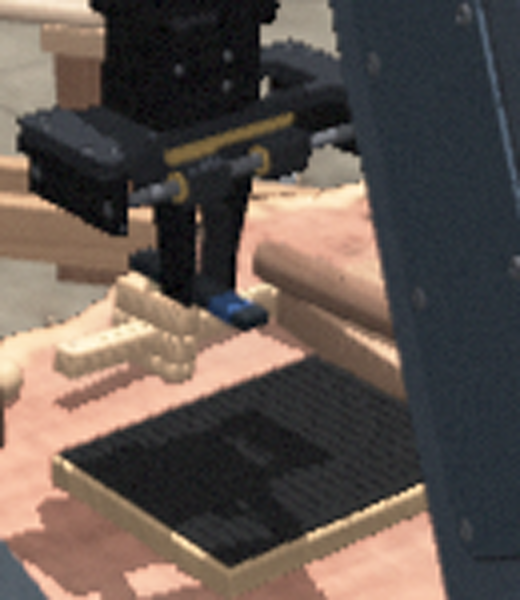

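Emit:
{"name": "step_arm", "arguments": {"slide": [[0,0,0],[0,0,0],[1,-38,0],[1,-38,0],[1,-38,0],[1,-38,0],[1,-38,0],[1,-38,0],[1,-38,0],[1,-38,0],[1,-38,0],[1,-38,0],[1,-38,0],[1,-38,0],[0,0,0],[0,0,0],[0,0,0]], "twist": [-4.5,-4.5,0,0,0,0,0,0,0,0,0,0,0,0,0,0,0]}}

```text
time: 61.75
position: [0.6469, 0.1129, 0.152]
tool_rot: [0.986, -0.169, -0.002, 0.001]
ft_force: [-0.2, -0.4, -0.5]
grip_width: 0.0184
```

```bash
python3 g.py 654.2 112.1 90 -19.5
```

```text
t 61.75 pos [646.9 112.9 152. ] phi -19.49 q6 109.7 F [-0.2 -0.4 -0.5] w 18.4 tilt [-0.004  0.002 -1.   ]
twist 0.0 then slide [ 7.1 -1.6 62. ]
```

Emit:
{"name": "step_arm", "arguments": {"slide": [[6,-2,25],[0,0,25],[0,0,15],[0,0,0],[0,0,0],[0,0,0]], "twist": [0,0,0,0,0,0]}}

```text
time: 62.25
position: [0.6553, 0.1117, 0.0897]
tool_rot: [0.985, -0.17, 0.0, 0.0]
ft_force: [-0.4, -0.0, -0.3]
grip_width: 0.0181
```

```bash
python3 g.py 654.2 112.1 66 -19.5
python3 - <<'E'
from h import *
c=cam('side');over(c,'p28s',[],100,205,150,130,5)
E
```

```text
t 62.25 pos [655.3 111.7  89.7] phi -19.62 q6 109.7 F [-0.4 -0.  -0.3] w 18.1 tilt [ 0.001 -0.    -1.   ]
twist -0.1 then slide [-1.1 -0.  23.7]
```

View pics/p28s.png

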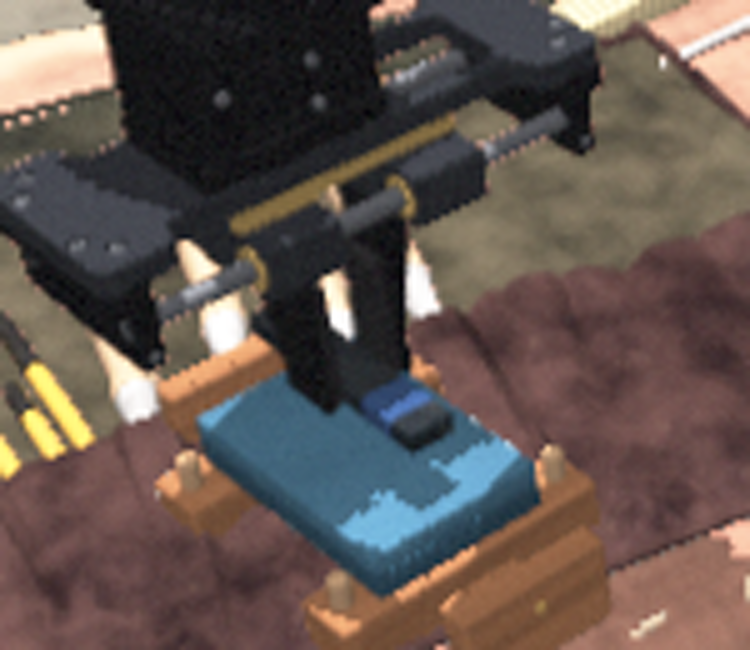

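The slip is above the blue stone, with its blue band toward the robot as before. I lower it.

Emit:
{"name": "step_arm", "arguments": {"slide": [[-0.5,0,10],[0,0,7],[0,0,3],[0,0,2],[0,0,1],[0,0,0],[0,0,0],[0,0,0]], "twist": [0,0,0,0,0,0,0,0]}}

```text
time: 62.97
position: [0.6547, 0.1132, 0.0664]
tool_rot: [0.986, -0.17, 0.0, -0.0]
ft_force: [-0.2, 0.8, -0.6]
grip_width: 0.0183
```

Emit:
{"name": "step_arm", "arguments": {"slide": [[0,0,0.7],[0,0,0],[0,0,0]], "twist": [0,0,0]}}

```text
time: 63.22
position: [0.6545, 0.1132, 0.0656]
tool_rot: [0.986, -0.17, 0.0, -0.0]
ft_force: [0.0, -0.3, -0.4]
grip_width: 0.0182
```

Emit:
{"name": "step_arm", "arguments": {"slide": [[0,0,0.5],[0,0,0],[0,0,0]], "twist": [0,0,0]}}

```text
time: 63.47
position: [0.6546, 0.1132, 0.0652]
tool_rot: [0.986, -0.17, 0.0, -0.0]
ft_force: [0.3, 0.7, 1.5]
grip_width: 0.0176
```

Emit:
{"name": "step_arm", "arguments": {"slide": [[0,0,0.4],[0,0,0],[0,0,0]], "twist": [0,0,0]}}

```text
time: 63.72
position: [0.6546, 0.1132, 0.0651]
tool_rot: [0.986, -0.17, 0.0, -0.0]
ft_force: [-0.9, -0.6, 5.2]
grip_width: 0.018
```

Contact at 5 N. Ease off slightly, open, and retreat clear of the scene.

Emit:
{"name": "step_arm", "arguments": {"slide": [[0,0,-0.5],[0,0,0],[0,0,0],[0,0,0],[0,0,0],[0,0,0],[0,0,0],[0,0,0]], "twist": [0,0,0,0,0,0,0,0], "jaw": 40}}

```text
time: 64.38
position: [0.6545, 0.1132, 0.065]
tool_rot: [0.986, -0.17, -0.0, -0.0]
ft_force: [0.7, -0.1, -0.1]
grip_width: 0.0399
```

Emit:
{"name": "step_arm", "arguments": {"slide": [[0,0,-3],[0,0,-10],[0,0,-25],[0,0,-35],[0,0,-35],[0,0,-35],[0,38,0],[0,38,0],[0,38,0],[0,38,0],[0,38,0],[0,38,0],[0,38,0],[0,38,0],[0,38,0],[0,38,0],[0,38,0],[0,38,0],[0,0,0],[0,0,0]], "twist": [0,0,0,0,0,0,0,0,0,0,0,0,0,0,0,0,0,0,0,0]}}

```text
time: 66.05
position: [0.5014, -0.3189, 0.2089]
tool_rot: [0.985, -0.172, 0.001, 0.0]
ft_force: [-0.1, 0.6, -0.0]
grip_width: 0.0399
```

```bash
python3 g.py
python3 - <<'E'
from h import *
c=cam('top');cv2.imwrite('pics/p29.png',c['color']);over(c,'p29t',[],190,115,85,100,6)
c=cam('side','p29s');over(c,'p29v',[],110,220,110,120,5)
a,b=cv2.imread('pics/p29t.png'),cv2.imread('pics/p29v.png')
cv2.imwrite('pics/p29w.png',cv2.resize(np.hstack([a,b]),None,fx=.7,fy=.7,interpolation=cv2.INTER_AREA))
E
```

```text
t 66.05 pos [ 501.4 -318.9  208.9] phi -19.77 q6 66.5 F [-0.1  0.6 -0. ] w 39.9 tilt [ 0.002  0.    -1.   ]
```

View pics/p29w.png

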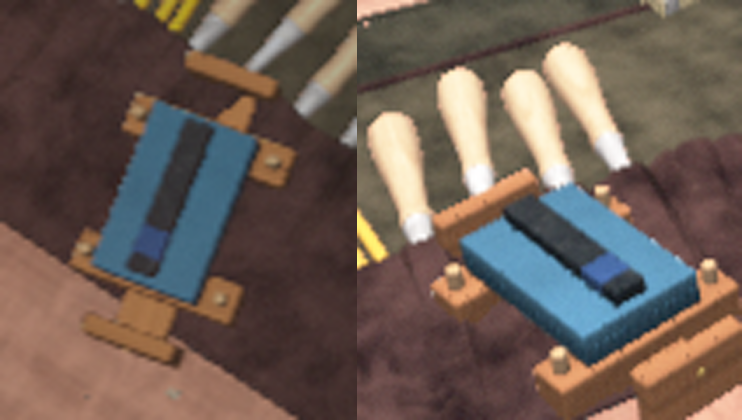

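View pics/p29.png

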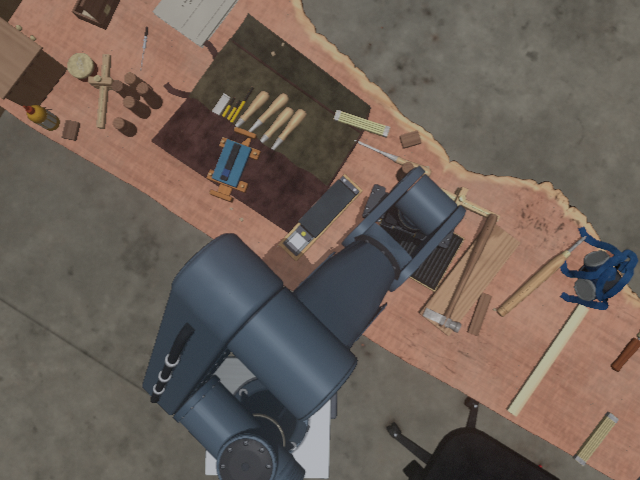

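View pics/p29s.png

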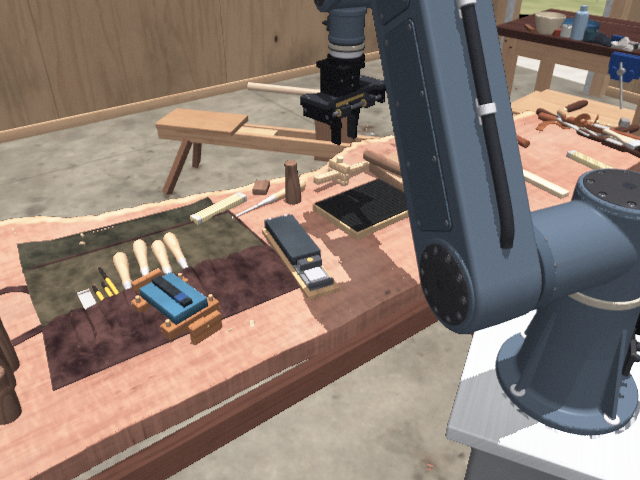

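The slip lies lengthwise on the blue stone, which sits between the dowels at about (232,162) in the top view. The dark stone is clamped at about (320,216), and the leg and gauge have not moved. Hand in.

```bash
python3 -c "
from rig import robot
print(robot.hand_in())"
```

```text
the job is handed in; nothing more can be done
None
```

The job is done and handed in at about 66 s of the 144 s allowed. The dark stone is clamped in the holder, the blue stone is back on the rest, and the slip lies lengthwise on it. The order was as you asked, with one detour: I lifted the blue stone, put it back on the mat to re-check the jaw, then placed it.

**Last checks**
- **Dark stone:** it measured within 0.5 mm of its clamped position and square to the holder. A 14 N push on the jaw from behind did not move it, so the stone is held snugly.
- **Blue stone and slip:** in both cameras the blue stone sits flat between the four dowels. The slip lies along it with its blue band at the same end as before.
- **Leg stub and gauge:** they look unmoved in the last pictures, though the arm partly hid the gauge in the top view. The gripper was clear at about 0.21 m height.

**One disagreement:** the jaw travelled only about 25.3 mm by both the camera and the arm, where 28 mm was expected. Since it would not move under the push, I took it that the jaw started about 2.5 mm closed, but I did not confirm that.

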